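# Clear the transport saddles and run the stuck carriage home

### The arm

A 6-joint arm with a two-finger parallel gripper is mounted at the origin on the work surface. World frame = base frame: x ahead of the robot, y to its left, z up, the work surface at z = 0. Lengths are in mm, angles in rad, forces in N, time in s.
With the tool pointing down it reaches from about 325 to 775 mm from the base axis. Payload 5.5 kg.
Tool frame: the origin (TCP) lies on the centre line of the jaws, within the pads' length; the fingertips stand 22 mm ahead of it and the grasp point (between the pads) lies 3 mm ahead of it; x points along the fingers, y is the direction in which the jaws open and shut, and the axes are right-handed (so a half turn about x gives the same grasp; the last joint's range is limited). The gripper opens to 88 mm and grips with 3 to 60 N. Pads are 20 mm wide; open, the fingers measure 115 mm over their backs; the gripper's body (75 mm by 178 mm) begins 61 mm behind the grasp point.
Start: joints at [1.147, 0.091, 1.231, -0, 1.82, -0.057], TCP at [215.183, 560.101, 244.631] pointing down, gripper open.
Joint ranges: [-2.87, 2.87], [-0.86, 2.18], [0.17, 2.46], [-1.51, 4.65], [0.06, 2.69], [-2.65, 2.65]. Speed limits (rad/s): [2.57, 2.57, 3.01, 3.14, 3.14, 3.14].

### API

Orientations are given as a unit quaternion [w, x, y, z].
In Python, from cell import observe, camera, camera_params, finish_job gives the robot as it stands. The module is installed in compiled form; this text tells all that it offers.
- The arm moves only by the tool servo_tool, never from a script. Its argument "plan" is a list of rows, each an object with "hand": the finger opening in mm, from 0 to 87.8; "xyz": the shift along the world's x, y, z in mm, a list of three; "yaw": the turn about the world's z in degrees. A call has 1 to 12 rows; each row is the pose to reach, as a shift and turn from the pose commanded when the call began; what a row does not reach only later rows make up. A row lasts 1/10 s, in which the tool goes at most 50 mm and 8.59 degrees, less where a joint would pass 70% of its speed; a pose out of reach is approached as far as the arm can. A call with a gripper value outside its range is refused whole. The fingers move at their own pace and stop on an object; the grip force is fixed at half the most. Time passes only in rows, so rows that repeat a pose let the fingers close. It gives the time, the measured TCP pose, the force and the opening at its end, in the units of the state.
- observe(): the state, without advancing time (a new reading comes with each control period).
- camera(name): name is "scene" or "side" or "wrist"; returns the picture (420x560x3 uint8, red, green, blue); there is no depth.
- camera_params(name): a dict with "fovy" (degrees; the focal length in pixels is half the picture's height over the tangent of half this angle, whatever the lens; pixels are square), "cx", "cy" (the principal point, pixels), "k1" (the pictures are not rectified: a ray, as slopes to the right and down, at radius r is drawn at 1 + k1 r^2 times it, then the intrinsics apply), "rvec" (rotation vector, rad) and "tvec" (3), from world to camera coordinates, as OpenCV has them. Camera axes: x right, y down, z forward; pixel columns grow to the right and rows downward; lengths in mm; the calibration is good to about 2 mm. A picture is of the moment at which its call begins: read the wrist's pose just before it. camera_params takes no time and is no camera call; for the wrist camera it gives the pose at the moment of the call.
- finish_job(): hands the job in, once; it reports no verdict.
The state is a dict: "time_s": time; "joint_positions": joint angles; "joint_vel": joint speeds; "joint_torque": joint torques, N m; "eef_pos": TCP position; "tcp_rot": TCP orientation; "contact_force": force on the tool from outside, world axes, zero at the start; "wrist_torque": the same for the moment, N m; "width": opening from 0.0 (shut) to 1.0 (fully open).
Only numpy, scipy, OpenCV 4.12 (cv2) and the standard library are available. Lean on these libraries where they do the work, as an engineer would, in place of code of your own. Each camera call takes 0.05 s, during which the arm holds its last target.

### The job

The beam carriage must go back to its working position: first lift the two transport saddles off the rail and stand them upright in the open parts tray, setting them down rather than dropping them. Then push the stuck carriage along the rail towards the cover until it breaks free and comes gently up against the end stop hidden under the cover, so that the little flag on the cover stands up and stays up after you let go. Do not ram the stop, and leave the other things on the bench where they are.

Things in the scene. Friction and masses are not known exactly. Their poses are not given: they have to be found in the camera images.
- rail: Fixed rail unit: aluminium base plate 130 mm wide, 485 mm long, 12 mm thick, with a dark rail 40 mm wide along its middle (top 28 mm above the bench, steel strip on it to 34 mm). Origin on the bench under the rail's centre line; its +y is the travel direction, towards the cover; x across; z up. Plate from y -215 to +270 mm, open up to y = +100, where the cover begins.
- carriage: Aluminium carriage, 600 g, slides only along the rail's y. Origin on the centre line at the foot of its rear face, 29 mm above the bench, axes as the rail's, at rail y -200 to -185 mm at the start. Block 80 wide, 70 long, with a copper-wound cylinder; low tongue on to y = 130. Drags with about 4.5 N and stays where left; sticks within its first 55 mm of travel (about 15 N), then lets go suddenly.
- push_face (a point): Centre of the carriage's flat upright rear face (74 mm wide, from 29 to 82 mm above the bench; this point at 55 mm): push here towards the rail's +y; the space behind is free. At home this face is at rail y 0 to +66 mm, 34 mm or more short of the cover; where exactly differs each time and cannot be seen.
- cover: Fixed steel tunnel 110 mm wide, 170 mm long over the rail's far end, top 107 mm above the bench (flag hinge to 119). Origin at its open mouth on the centre line, 12 mm above the bench (rail y = +100); axes as the rail's. The carriage's front passes into it. Hidden inside is the end stop: a light spring plunger (2 N, 6 mm), then rigid. Press it with 6 to 20 N beyond the drag, never over 40 N.
- flag (a joint): Small white-tipped flag hinged in a slot on the cover's top, 60 mm long. 0 rad = lying flat on the cover (carriage not home); it rises to 1.2 rad as the carriage presses the hidden spring plunger fully in against the stop. Worked by the carriage alone.
- saddle_a_mid (a point): Saddle nearer the carriage: aluminium inverted U, 300 g, astride the rail, feet on the base plate. 78 mm wide across (its x), 36 long (its y), 80 tall; point at its centre, 40 mm above the feet. Legs 16 thick, 32 high, gap 46: lift 25 mm or more straight up to clear the rail. On top a grip rib 24 wide (x), 36 long (y), from 6 to 40 mm above this point: grasp it across x.
- saddle_b_mid (a point): The second transport saddle, identical to the first, standing astride the rail between the first and the cover.
- tray_in (a point): Centre of the inner floor (4 mm above the bench) of the fixed open grey parts tray: 130 mm (its x) by 200 mm (its y) outside, walls 4 mm thick and 35 mm high. Takes both saddles side by side along its y, each with its width along the tray's x. It stands to the left or right of the rail unit's near side.
- coupler_box: Bystander: fixed blue metal box 120 x 180 x 70 mm with steel studs to 80 mm, in the other of the two places where the tray can be. Origin at its underside centre.
- canister_a: Bystander, loose: black canister 54 mm diameter, 118 mm tall, standing beside the rail unit on the side away from the robot. Origin at its underside centre.
- canister_b: Bystander, loose: steel spool 48 mm diameter, 78 mm tall, standing beside the rail unit on the robot's side. Origin at its underside centre.
- flange: Bystander, loose: copper flange ring 90 mm diameter, 18 mm thick. Origin at its underside centre.
- wrench: Bystander, loose: steel wrench 170 mm long lying on the bench between the robot and the rail unit. Origin at its underside.
- end_plate: Bystander, loose: aluminium plate 75 x 100 x 20 mm lying flat. Origin at its underside centre.
- bottle: Bystander, loose: clear plastic bottle with white cap, 52 mm diameter, 120 mm tall. Origin at its underside centre.
Things that resemble listed ones, but are neither listed nor needed, are in the scene too. Leave any orange or yellow look-alike of the part that bears saddle_a_mid alone.

How it is judged (in metres and radians):
On the way, in this order (a step that is already met when the one before it is completed fails the run):
1. both saddles stand upright in the tray, released (x of saddle_a_mid in the frame of tray_in between -0.06 and 0.06 m and y of saddle_a_mid in the frame of tray_in between -0.095 and 0.095 m and z of saddle_a_mid in the frame of tray_in between 0.03 and 0.048 m and angle between each of saddle_a_mid, saddle_b_mid's own z axis and vertical below 0.15 rad and contact force between the fingers and saddle_a below 0.5 N and x of saddle_b_mid in the frame of tray_in between -0.06 and 0.06 m and y of saddle_b_mid in the frame of tray_in between -0.095 and 0.095 m and z of saddle_b_mid in the frame of tray_in between 0.03 and 0.048 m and contact force between the fingers and saddle_b below 0.5 N), for 0.2 s.
2. the carriage is home against the hidden stop: the flag is up (value of joint flag above 0.85 rad), for 0.2 s.
At the end, for the whole second after the job is handed in: Both saddles stand upright (within 0.15 rad) on the tray's floor inside its walls, released and at rest; the carriage is at rest against the hidden stop, with the flag raised more than 0.85 rad (all of step 1 and value of joint flag above 0.85 rad and linear speed of carriage below 0.005 m/s and linear speed of each of saddle_a, saddle_b below 0.02 m/s); the robot touches nothing.
It fails at once if the carriage rams the stop or cover (more than 40 N) (contact force between cover and carriage above 40 N).
It fails at once if a saddle is dropped (moves faster than 0.7 m/s while not held) ((contact force between the fingers and saddle_a below 0.3 N and linear speed of saddle_a above 0.7 m/s) or (contact force between the fingers and saddle_b below 0.3 N and linear speed of saddle_b above 0.7 m/s)).
It fails at once if a bystander is moved more than 30 mm (distance of any of canister_a, canister_b, flange, wrench, end_plate, bottle from where it was at the start of the episode above 0.03 m).
It also fails if it takes over 70 s, if anything falls off the work surface, if the arm or the gripper's body presses on something with over 40 N, if the wrist force passes 120 N, or if a joint passes its speed limit or range.

## Working session

There is one attempt and no reset: what is moved stays moved. The work goes in short steps, Python scripts to look and compute and a tool call to move; the robot and the scene stay as the last step left them, time stands still between calls to the robot, and variables do not carry over. Pictures are saved under pics/ and viewed, and the job is handed in when it is done.

Besides the shell and the picture viewer there is one more tool, called as name(argument=value, ...), one argument or row to a line, values as JSON. servo_tool: Moves the arm, as the interface text tells. Its arguments: {"type":"object","properties":{"plan":{"type":"array","items":{"type":"object","properties":{"hand":{"type":"number"},"xyz":{"type":"array","items":{"type":"number"}},"yaw":{"type":"number"}}}}},"required":["plan"]}

```bash
mkdir -p pics
cat > h.py <<'E'
import numpy as np, cv2
from cell import observe, camera, camera_params
def K(p):
    f=210/np.tan(np.radians(p['fovy'])/2)
    return f
def save(name,fn,scale=1):
    p=camera_params(name); im=camera(name)
    cv2.imwrite('pics/'+fn+'.png',im[:,:,::-1]); np.save('pics/'+fn+'.npy',p,allow_pickle=True)
    return im,p
def load(fn): return cv2.imread('pics/'+fn+'.png'), np.load('pics/'+fn+'.npy',allow_pickle=True).item()
def ray(p,u,v):
    f=K(p); xd=np.array([(u-p['cx'])/f,(v-p['cy'])/f]); x=xd.copy()
    for _ in range(50): x=xd/(1+p['k1']*(x@x))
    R=cv2.Rodrigues(np.array(p['rvec'],float))[0]; t=np.array(p['tvec'],float).ravel()
    d=R.T@np.array([x[0],x[1],1]); c=-R.T@t
    return c,d/np.linalg.norm(d)
def onz(p,u,v,z):
    c,d=ray(p,u,v); return c+d*(z-c[2])/d[2]
def proj(p,X):
    R=cv2.Rodrigues(np.array(p['rvec'],float))[0]; t=np.array(p['tvec'],float).ravel()
    X=np.atleast_2d(X)@R.T+t; s=X[:,:2]/X[:,2:]; r2=(s**2).sum(1,keepdims=True)
    return s*(1+p['k1']*r2)*K(p)+[p['cx'],p['cy']]
def tri(obs):
    A=np.zeros((3,3));b=np.zeros(3)
    for p,u,v in obs:
        c,d=ray(p,u,v);M=np.eye(3)-np.outer(d,d);A+=M;b+=M@c
    X=np.linalg.solve(A,b)
    return X,[np.linalg.norm((np.eye(3)-np.outer(d,d))@(X-c)) for c,d in [ray(*o) for o in obs]]
E
python3 - <<'E'
from h import *
print(observe())
for n in('scene','side','wrist'):
    im,p=save(n,n+'0'); print(n,p)
E
```

```text
{'time_s': 0.0, 'joint_positions': array([ 1.14730555e+00,  9.18366681e-02,  1.23185777e+00,  1.41001127e-05,
        1.81978364e+00, -5.67493913e-02]), 'joint_vel': array([ 0.00051175,  0.0004818 , -0.00027911,  0.00108642, -0.00081734,
       -0.00040169]), 'joint_torque': array([-1.06959393e-03, -4.46477330e+01, -4.06430876e+01,  6.95336424e-02,
        2.97610718e-02, -1.26037862e-04]), 'eef_pos': array([215.06948888, 559.86693975, 243.53599382]), 'tcp_rot': array([ 0.69508858,  0.12828965,  0.69541503, -0.1295823 ]), 'contact_force': array([-0.59621584,  0.04549504,  0.19418975]), 'wrist_torque': array([-0.0048782 ,  0.0070854 ,  0.06363762]), 'width': 0.9999206653219472}
scene {'fovy': 50.14447270628293, 'cx': 274.07919313043914, 'cy': 205.8047211514304, 'k1': -0.1355296755559703, 'rvec': array([ 0.8899509 ,  2.63895867, -0.88433893]), 'tvec': array([ 446.51747317, -212.32537539, 1377.99840355])}
side {'fovy': 49.87814712122682, 'cx': 280.26983009481444, 'cy': 211.48938565830966, 'k1': -0.010591448879886842, 'rvec': array([ 2.12084975, -0.67986885,  0.36382228]), 'tvec': array([-460.4816116 ,  271.53367007, 1000.29467868])}
wrist {'fovy': 60.821316646329606, 'cx': 282.72343443551074, 'cy': 205.64031420816156, 'k1': -0.08256081249091149, 'rvec': array([-2.40691738, -1.6555789 , -0.21381272]), 'tvec': array([-597.98498032,  -32.1483926 ,  389.34494306])}
```

View pics/scene0.png

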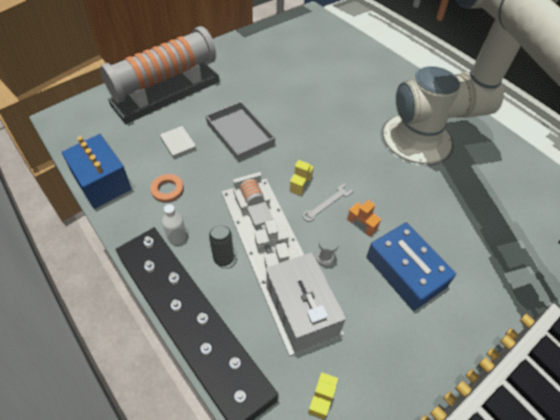

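View pics/side0.png

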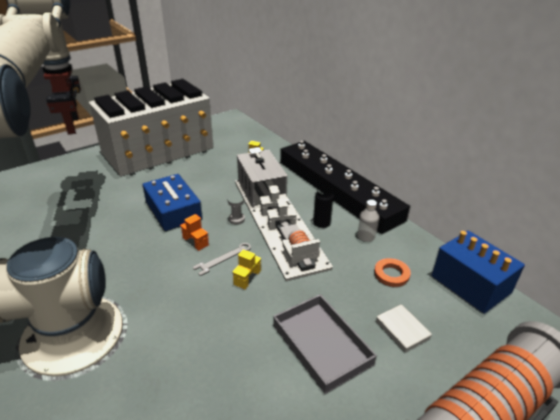

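View pics/wrist0.png

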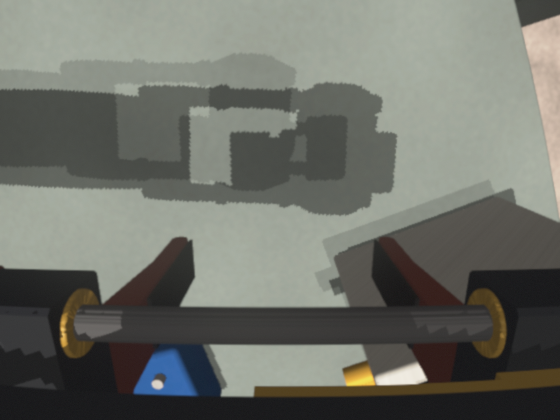

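The scene view shows the tray at (240,130), the rail running from (240,180) to (320,345), the carriage at (252,190), grey saddle candidates near (265,235), and orange and yellow decoys at (365,215), (302,175) and (323,395). I'll enlarge this area.

Run:
```python
from h import *
a,_=load('scene0'); b,_=load('side0')
cv2.imwrite('pics/c1.png',cv2.resize(a[165:355,200:360],None,fx=3.1,fy=3.1,interpolation=cv2.INTER_CUBIC))
cv2.imwrite('pics/c2.png',cv2.resize(b[140:290,220:350],None,fx=4,fy=4,interpolation=cv2.INTER_CUBIC))
```

```text
(no output)
```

View pics/c1.png

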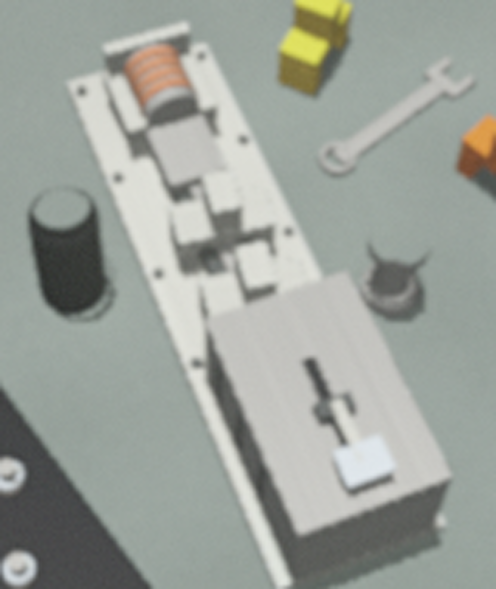

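View pics/c2.png

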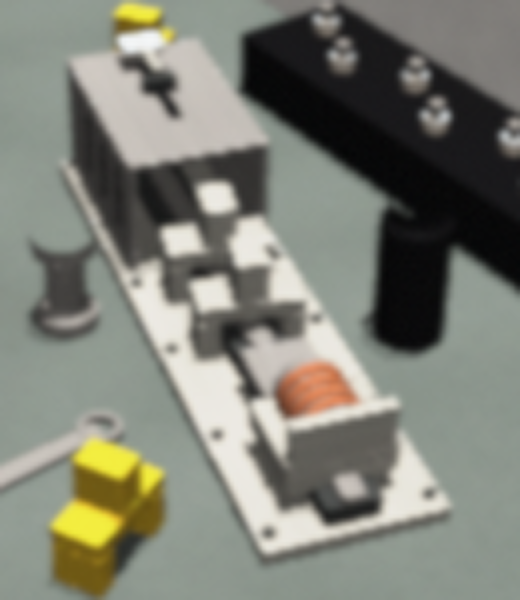

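Run:
```python
from h import *
_,a=load('scene0'); _,b=load('side0')
np.set_printoptions(precision=1,suppress=True)
S=lambda u,v:(a,200+u/3.1,165+v/3.1)
D=lambda u,v:(b,220+u/4,140+v/4)
print('plateL',tri([S(68,80),D(450,513)]),onz(*S(68,80),12),onz(*D(450,513),12))
print('plateR',onz(*S(205,43),12),onz(*D(265,555),12))
print('plate far', onz(*S(283,588),12))
for n,q in dict(c1=(209,320),c2=(346,275),c3=(450,477),c4=(297,532)).items(): print('cover scene',n,onz(*S(*q),107))
for n,q in dict(c1=(268,147),c2=(132,165),c3=(68,62),c4=(195,40)).items(): print('cover side',n,onz(*D(*q),107))
print('carr rear top L',tri([S(108,45),D(398,403)]),tri([S(188,24),D(288,432)]))
for z in(80,46): 
  print(z,[onz(*S(*q),z)[:2] for q in((222,190),(190,222),(255,265),(222,295))])
  print(z,[onz(*D(*q),z)[:2] for q in((212,292),(250,245),(181,240),(217,195))])
for q,s in [((207,122),(320,297)),((239,105),(364,352)),((273,140),(327,388)),((241,157),(275,319))]:
  print('tray',tri([(a,*q),(b,*s)]),onz(a,*q,35),onz(b,*s,35))
```

```text
plateL (array([ 606.3, -178.8,    7.7]), [np.float64(0.1757241313939149), np.float64(0.1757241313939272)]) [ 607.9 -175.6   12. ] [ 603.2 -182.1   12. ]
plateR [ 485.7 -137.5   12. ] [ 482.8 -144.    12. ]
plate far [741.2 291.8  12. ]
cover scene c1 [686.  133.4 107. ]
cover scene c2 [585.7 163.3 107. ]
cover scene c3 [631.4 323.  107. ]
cover scene c4 [734.7 290.9 107. ]
cover side c1 [679.9 121.4 107. ]
cover side c2 [583.2 158.  107. ]
cover side c3 [625.1 315.2 107. ]
cover side c4 [729.5 287.9 107. ]
carr rear top L (array([ 588.6, -137.8,   81. ]), [np.float64(1.6344292256926856), np.float64(1.6344292256927824)]) (array([ 518.4, -117.9,   77.5]), [np.float64(0.10154513792611165), np.float64(0.10154513792606991)])
80 [array([600.1,  36.3]), array([637.3,  45.1]), array([621.6, 104.7]), array([656.7, 110.4])]
80 [array([562.3,  26.7]), array([617. ,  57.3]), array([580.2,  90.5]), array([635.1, 123.5])]
46 [array([585.5,  17.8]), array([624.2,  27. ]), array([607.8,  88.8]), array([644.3,  94.7])]
46 [array([589. ,  64.3]), array([646.3,  96.3]), array([607.7, 131. ]), array([665.2, 165.5])]
tray (array([ 500.5, -318.4,   95.2]), [np.float64(46.993569157586144), np.float64(46.9935691575861)]) [ 504.2 -412.4   35. ] [ 497.3 -255.8   35. ]
tray (array([ 423.5, -418.8,   64.6]), [np.float64(36.39179797355752), np.float64(36.39179797355753)]) [ 381.3 -419.    35. ] [ 473.  -425.8   35. ]
tray (array([ 363.5, -359.1,  -73.6]), [np.float64(58.36075461422851), np.float64(58.36075461422849)]) [ 391.3 -229.7   35. ] [ 356.9 -443.9   35. ]
tray (array([ 439.9, -241. ,  -14.7]), [np.float64(49.33201504324716), np.float64(49.33201504324714)]) [ 505.5 -229.7   35. ] [ 373.6 -248.6   35. ]
```

Run:
```python
from h import *
from scipy.spatial.transform import Rotation as R
np.set_printoptions(precision=2,suppress=True)
o=observe();q=o['tcp_rot'];M=R.from_quat([*q[1:],q[0]]).as_matrix();print(M)
p=camera_params('wrist');c,d=ray(p,280,210);print(c,d,o['eef_pos']);Rr=cv2.Rodrigues(np.array(p['rvec']))[0];print(Rr)
print('in tool',M.T@(c-o['eef_pos']),M.T@d)
```

```text
[[-0.    0.36  0.93]
 [-0.    0.93 -0.36]
 [-1.   -0.   -0.  ]]
[150.36 582.99 384.49] [ 0.25 -0.1  -0.96] [215.12 559.91 243.76]
[[ 0.36  0.93 -0.  ]
 [ 0.9  -0.35  0.25]
 [ 0.24 -0.09 -0.97]]
in tool [-140.71   -1.89  -68.74] [ 0.96 -0.01  0.27]
```

servo_tool(
  plan=[
    {"hand": 87.8, "xyz": [180, -270, 20], "yaw": -43},
    {"hand": 87.8, "xyz": [378, -556, 20], "yaw": -85.5},
    {"hand": 87.8, "xyz": [378, -556, 20], "yaw": -85.5},
    {"hand": 87.8, "xyz": [378, -556, 20], "yaw": -85.5},
    {"hand": 87.8, "xyz": [378, -556, 20], "yaw": -85.5},
    {"hand": 87.8, "xyz": [378, -556, 20], "yaw": -85.5},
    {"hand": 87.8, "xyz": [378, -556, 20], "yaw": -85.5},
    {"hand": 87.8, "xyz": [378, -556, 20], "yaw": -85.5},
    {"hand": 87.8, "xyz": [378, -556, 20], "yaw": -85.5},
    {"hand": 87.8, "xyz": [378, -556, 20], "yaw": -85.5},
    {"hand": 87.8, "xyz": [378, -556, 20], "yaw": -85.5},
    {"hand": 87.8, "xyz": [378, -556, 20], "yaw": -85.5},
  ],
)

```text
time_s: 1.35
eef_pos: [553.0, 62.1, 262.5]
tcp_rot: [-0.423, -0.567, -0.423, 0.567]
contact_force: [0.9, 0.9, 0.1]
width: 0.997
```

servo_tool(
  plan=[
    {"hand": 87.8, "xyz": [0, 0, 0], "yaw": 0},
  ],
)

```text
time_s: 1.45
eef_pos: [554.2, 59.1, 261.0]
tcp_rot: [-0.421, -0.567, -0.421, 0.569]
contact_force: [-0.4, 0.1, -1.1]
width: 0.997
```

servo_tool(
  plan=[
    {"hand": 87.8, "xyz": [20, -28, -5], "yaw": 0},
    {"hand": 87.8, "xyz": [38, -54, -10], "yaw": 0},
    {"hand": 87.8, "xyz": [38, -54, -10], "yaw": 0},
    {"hand": 87.8, "xyz": [38, -54, -10], "yaw": 0},
    {"hand": 87.8, "xyz": [38, -54, -10], "yaw": 0},
  ],
)

```text
time_s: 1.95
eef_pos: [589.9, 11.3, 253.0]
tcp_rot: [0.423, 0.567, 0.423, -0.566]
contact_force: [0.2, -0.6, 0.0]
width: 0.999
```

Run:
```python
from h import *
from scipy.spatial.transform import Rotation as R
o=observe();q=o['tcp_rot'];M=R.from_quat([*q[1:],q[0]]).as_matrix();print(o['eef_pos'],np.degrees(np.arctan2(M[1,1],M[0,1])),o['joint_vel'].max(),o['joint_positions'])
save('wrist','w1')
```

```text
[589.86555865  11.2968086  252.97601827] -16.45316620688986 0.0047798725699667735 [-3.87953019e-02  6.56324521e-02  1.24270913e+00  5.26917316e-04
  1.83315683e+00  2.48503315e-01]
```

View pics/w1.png

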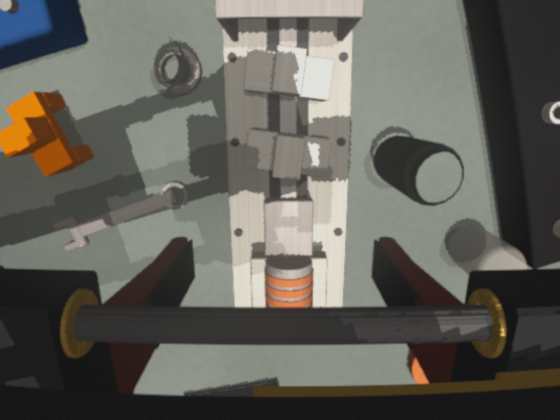

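servo_tool(
  plan=[
    {"hand": 87.8, "xyz": [-40, 12, 0], "yaw": 0},
    {"hand": 87.8, "xyz": [-77, 23, 0], "yaw": 0},
    {"hand": 87.8, "xyz": [-77, 23, 0], "yaw": 0},
    {"hand": 87.8, "xyz": [-77, 23, 0], "yaw": 0},
    {"hand": 87.8, "xyz": [-77, 23, 0], "yaw": 0},
  ],
)

```text
time_s: 2.5
eef_pos: [513.8, 33.5, 253.3]
tcp_rot: [0.424, 0.567, 0.423, -0.566]
contact_force: [0.1, -0.1, 0.4]
width: 1.003
```

Run:
```python
from h import *
o=observe();print(o['eef_pos'],abs(o['joint_vel']).max())
save('wrist','w2')
a,_=load('w1');b,_=load('w2')
cv2.imwrite('pics/c3.png',cv2.resize(a[30:200,210:370],None,fx=3.5,fy=3.5,interpolation=cv2.INTER_CUBIC))
cv2.imwrite('pics/c4.png',cv2.resize(b[30:200,280:440],None,fx=3.5,fy=3.5,interpolation=cv2.INTER_CUBIC))
```

```text
[513.77402001  33.4691039  253.29701701] 0.019970669669494776
```

View pics/c3.png

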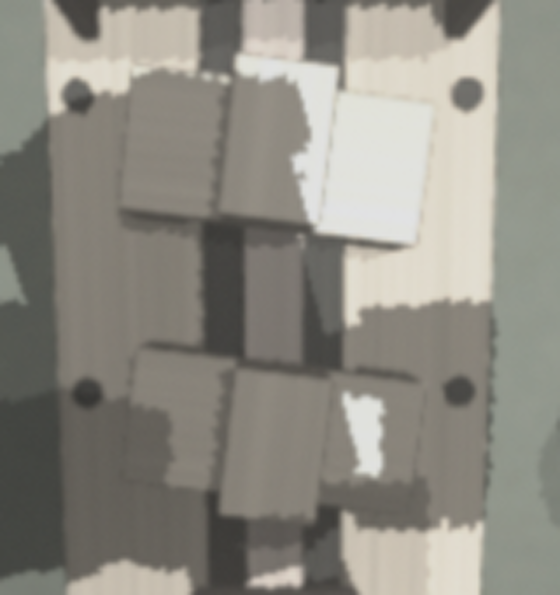

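View pics/c4.png

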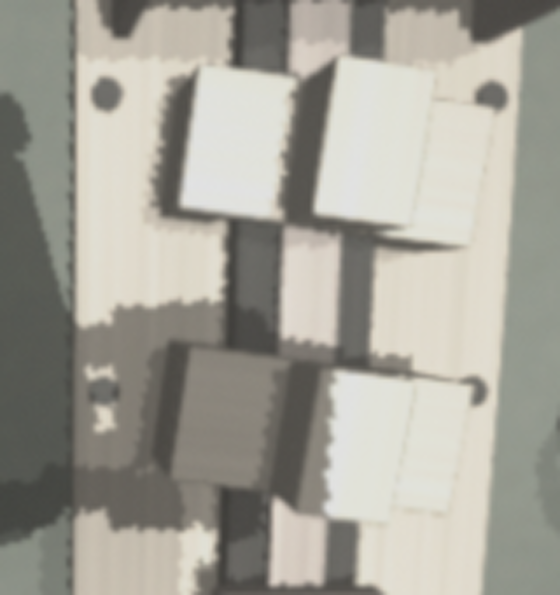

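View pics/w2.png

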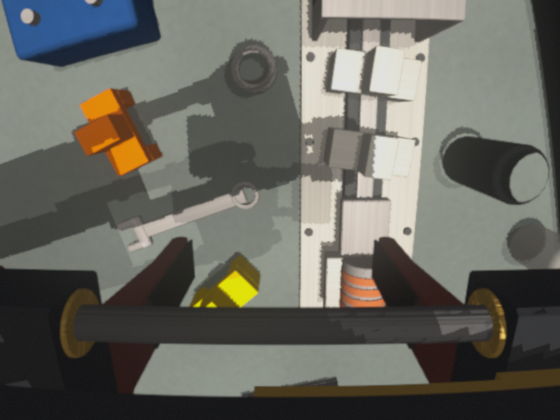

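Run:
```python
from h import *
np.set_printoptions(precision=1,suppress=True)
_,a=load('w1');_,b=load('w2')
A=lambda u,v:(a,210+(u+.5)/3.5-.5,30+(v+.5)/3.5-.5)
B=lambda u,v:(b,280+(u+.5)/3.5-.5,30+(v+.5)/3.5-.5)
for n,L in dict(B=[((237,55),(340,57)),((338,67),(437,68)),((313,230),(410,228)),((218,213),(314,213))],
  A=[((237,368),(324,368)),((330,380),(415,378)),((316,520),(388,520)),((219,513),(298,508))]).items():
    P=[]
    for q,s in L:
        X,r=tri([A(*q),B(*s)]);P.append(X);print(n,X,np.round(r[0],1))
    P=np.array(P);print('mean',P.mean(0))
    # z=80 fixed
    for f,k in((A,0),(B,1)):
        Q=np.array([onz(*f(*l[k]),80) for l in L]);
        w=(Q[1]-Q[0]+Q[2]-Q[3])/2; l=(Q[0]-Q[3]+Q[1]-Q[2])/2
        print(' z80 ctr',Q.mean(0),'w',np.linalg.norm(w),np.degrees(np.arctan2(w[1],w[0])),'l',np.linalg.norm(l),np.degrees(np.arctan2(l[1],l[0]))-90)
# rail bolts z=12
h1=[(78,95),(467,93),(87,393),(459,392)];h2=[(106,95),(491,97),(103,392),(473,391)]
for q,s in zip(h1,h2): print('hole',tri([A(*q),B(*s)]),onz(*A(*q),12),onz(*B(*s),12))
```

```text
B [620.2 127.   93.5] 0.1
B [641.5 118.5  92.5] 0.4
B [626.   85.4  97. ] 0.5
B [606.1  95.   93.7] 0.1
mean [623.4 106.5  94.2]
 z80 ctr [624.  107.6  80. ] w 23.597364558609687 -24.474596531934555 l 37.20906125710053 -24.31575793355185
 z80 ctr [627.8 107.1  80. ] w 23.836103537305153 -22.62171093178909 l 36.98045197541847 -23.365372509424475
A [600.2  59.8  93.4] 0.0
A [620.6  51.2  94. ] 0.3
A [608.1  18.5  89.3] 0.1
A [586.2  28.2  93.6] 0.5
mean [603.8  39.4  92.6]
 z80 ctr [603.5  37.8  80. ] w 23.93718818307355 -22.054466971804256 l 35.955352046378565 -22.5974935048756
 z80 ctr [606.7  37.2  80. ] w 23.467339092869228 -22.882280968541956 l 35.94011125365203 -23.605871956156506
hole (array([575.9, 143.3,  11.7]), [np.float64(0.19406229280567072), np.float64(0.19406229280565934)]) [576.  143.4  12. ] [575.8 143.1  12. ]
hole (array([683.4, 112.3,  14.2]), [np.float64(0.09741559123458302), np.float64(0.09741559123457064)]) [683.8 112.4  12. ] [684.3 112.4  12. ]
hole (array([552. ,  61.1,  12.2]), [np.float64(0.030890281756063415), np.float64(0.030890281756001968)]) [552.   61.2  12. ] [552.   61.1  12. ]
hole (array([659.5,  30.6,  16.5]), [np.float64(0.2899949602912422), np.float64(0.2899949602912776)]) [660.   29.7  12. ] [661.1  30.   12. ]
```

servo_tool(
  plan=[
    {"hand": 87.8, "xyz": [45, 3, -40], "yaw": -3},
    {"hand": 87.8, "xyz": [90, 6, -80], "yaw": -6.3},
    {"hand": 87.8, "xyz": [90, 6, -110], "yaw": -6.3},
    {"hand": 87.8, "xyz": [90, 6, -110], "yaw": -6.3},
    {"hand": 87.8, "xyz": [90, 6, -110], "yaw": -6.3},
    {"hand": 87.8, "xyz": [90, 6, -110], "yaw": -6.3},
    {"hand": 87.8, "xyz": [90, 6, -110], "yaw": -6.3},
  ],
)

```text
time_s: 3.25
eef_pos: [604.1, 39.1, 146.3]
tcp_rot: [0.392, 0.591, 0.39, -0.587]
contact_force: [-0.1, -0.2, 0.8]
width: 0.999
```

servo_tool(
  plan=[
    {"hand": 87.8, "xyz": [0, 0, 0], "yaw": 0},
    {"hand": 87.8, "xyz": [0, 0, 0], "yaw": 0},
  ],
)

```text
time_s: 3.45
eef_pos: [603.5, 39.1, 144.4]
tcp_rot: [0.392, 0.59, 0.391, -0.588]
contact_force: [0.7, 0.5, 0.3]
width: 0.999
```

Run:
```python
from h import *
from scipy.spatial.transform import Rotation as R
o=observe();q=o['tcp_rot'];M=R.from_quat([*q[1:],q[0]]).as_matrix();print(o['eef_pos'],np.degrees(np.arctan2(M[1,1],M[0,1])),abs(o['joint_vel']).max())
save('wrist','w3');save('scene','s3')
a,p=load('s3');cv2.imwrite('pics/c5.png',cv2.resize(a[70:350,160:440],None,fx=2.1,fy=2.1,interpolation=cv2.INTER_CUBIC))
```

```text
[603.5317376   39.12812835 144.35483618] -22.816484135056697 0.010561600603716602
```

View pics/w3.png

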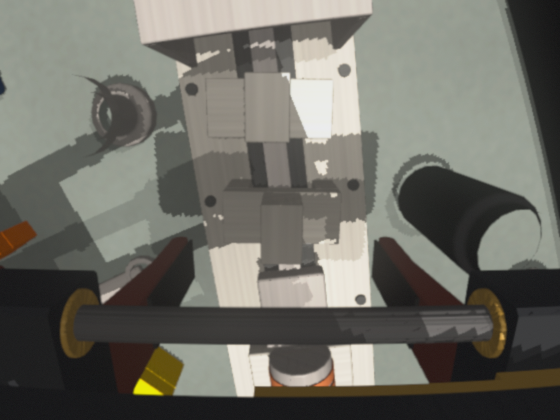

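View pics/c5.png

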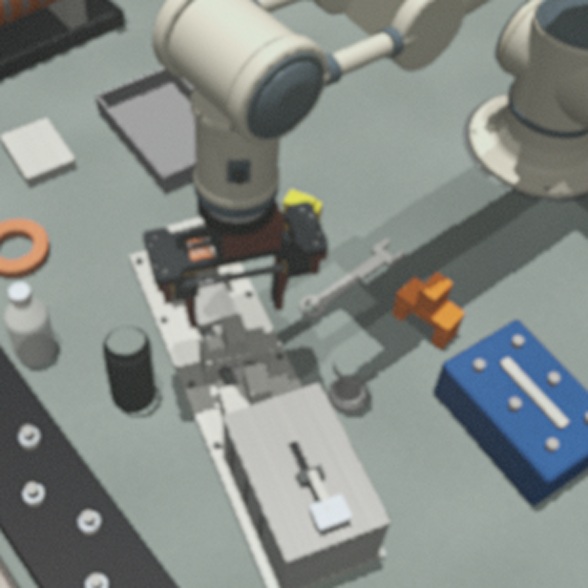

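servo_tool(
  plan=[
    {"hand": 87.8, "xyz": [0, 0, -30], "yaw": 0},
    {"hand": 87.8, "xyz": [0, 0, -59], "yaw": 0},
    {"hand": 87.8, "xyz": [0, 0, -59], "yaw": 0},
    {"hand": 87.8, "xyz": [0, 0, -59], "yaw": 0},
    {"hand": 0, "xyz": [0, 0, -59], "yaw": 0},
    {"hand": 0, "xyz": [0, 0, -59], "yaw": 0},
    {"hand": 0, "xyz": [0, 0, -59], "yaw": 0},
    {"hand": 0, "xyz": [0, 0, -59], "yaw": 0},
    {"hand": 0, "xyz": [0, 0, -59], "yaw": 0},
    {"hand": 0, "xyz": [0, 0, -59], "yaw": 0},
    {"hand": 0, "xyz": [0, 0, -59], "yaw": 0},
  ],
)

```text
time_s: 4.65
eef_pos: [603.3, 39.1, 83.6]
tcp_rot: [-0.391, -0.589, -0.391, 0.589]
contact_force: [0.1, -0.4, -0.1]
width: 0.399
```

servo_tool(
  plan=[
    {"hand": 0, "xyz": [0, 0, 0], "yaw": 0},
    {"hand": 0, "xyz": [0, 0, 0], "yaw": 0},
    {"hand": 0, "xyz": [0, 0, 0], "yaw": 0},
    {"hand": 0, "xyz": [0, 0, 0], "yaw": 0},
    {"hand": 0, "xyz": [0, 0, 0], "yaw": 0},
  ],
)

```text
time_s: 5.15
eef_pos: [603.2, 39.2, 83.6]
tcp_rot: [-0.391, -0.589, -0.391, 0.589]
contact_force: [-0.3, 0.9, -0.2]
width: 0.268
```

servo_tool(
  plan=[
    {"hand": 0, "xyz": [0, 0, 10], "yaw": 0},
    {"hand": 0, "xyz": [0, 0, 25], "yaw": 0},
    {"hand": 0, "xyz": [0, 0, 45], "yaw": 0},
    {"hand": 0, "xyz": [0, 0, 75], "yaw": 0},
    {"hand": 0, "xyz": [0, 0, 110], "yaw": 0},
    {"hand": 0, "xyz": [0, 0, 150], "yaw": 0},
    {"hand": 0, "xyz": [0, 0, 150], "yaw": 0},
    {"hand": 0, "xyz": [0, 0, 150], "yaw": 0},
  ],
)

```text
time_s: 5.95
eef_pos: [603.6, 39.2, 235.4]
tcp_rot: [0.392, 0.59, 0.391, -0.588]
contact_force: [-0.4, 0.5, -3.6]
width: 0.278
```

servo_tool(
  plan=[
    {"hand": 0, "xyz": [-10, -27, 0], "yaw": 2},
    {"hand": 0, "xyz": [-26, -70, 0], "yaw": 5},
    {"hand": 0, "xyz": [-42, -113, 0], "yaw": 8},
    {"hand": 0, "xyz": [-58, -157, 0], "yaw": 11},
    {"hand": 0, "xyz": [-74, -200, 0], "yaw": 14},
    {"hand": 0, "xyz": [-90, -244, 0], "yaw": 17},
    {"hand": 0, "xyz": [-106, -287, 0], "yaw": 20},
    {"hand": 0, "xyz": [-122, -330, 0], "yaw": 20},
    {"hand": 0, "xyz": [-138, -374, 0], "yaw": 20},
    {"hand": 0, "xyz": [-152, -412, 0], "yaw": 20},
    {"hand": 0, "xyz": [-160, -434, 0], "yaw": 20},
    {"hand": 0, "xyz": [-160, -434, 0], "yaw": 20},
  ],
)

```text
time_s: 7.15
eef_pos: [440.9, -397.2, 230.1]
tcp_rot: [-0.485, -0.513, -0.488, 0.514]
contact_force: [-0.4, 1.3, -4.9]
width: 0.27
```

servo_tool(
  plan=[
    {"hand": 0, "xyz": [0, 0, 0], "yaw": 0},
    {"hand": 0, "xyz": [0, 0, 0], "yaw": 0},
    {"hand": 0, "xyz": [0, 0, 0], "yaw": 0},
  ],
)

```text
time_s: 7.45
eef_pos: [443.8, -393.7, 233.2]
tcp_rot: [0.488, 0.512, 0.488, -0.512]
contact_force: [-0.3, -0.1, -3.9]
width: 0.272
```

Run:
```python
from h import *
from scipy.spatial.transform import Rotation as R
o=observe();q=o['tcp_rot'];M=R.from_quat([*q[1:],q[0]]).as_matrix();print(o['eef_pos'],np.degrees(np.arctan2(M[1,1],M[0,1])),abs(o['joint_vel']).max())
save('wrist','w4')
```

```text
[ 443.80192139 -393.71724584  233.21925878] -2.724372769862834 0.006117011544835368
```

View pics/w4.png

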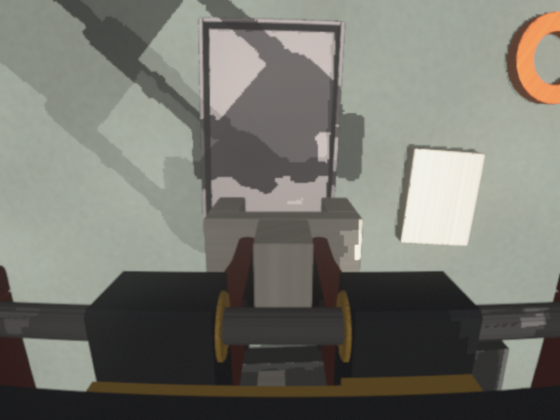

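servo_tool(
  plan=[
    {"hand": 0, "xyz": [-25, -22, 25], "yaw": 0},
    {"hand": 0, "xyz": [-50, -45, 50], "yaw": 0},
    {"hand": 0, "xyz": [-50, -45, 50], "yaw": 0},
    {"hand": 0, "xyz": [-50, -45, 50], "yaw": 0},
    {"hand": 0, "xyz": [-50, -45, 50], "yaw": 0},
  ],
)

```text
time_s: 8.0
eef_pos: [393.9, -439.0, 282.7]
tcp_rot: [0.487, 0.512, 0.488, -0.512]
contact_force: [-0.5, -0.2, -3.8]
width: 0.273
```

Run:
```python
from h import *
from scipy.spatial.transform import Rotation as R
o=observe();q=o['tcp_rot'];M=R.from_quat([*q[1:],q[0]]).as_matrix();print(o['eef_pos'],np.degrees(np.arctan2(M[1,1],M[0,1])),abs(o['joint_vel']).max())
save('wrist','w5')
a,_=load('w4');cv2.imwrite('pics/c6.png',cv2.resize(a[0:240,180:380],None,fx=2.5,fy=2.5,interpolation=cv2.INTER_CUBIC))
a,_=load('w5');cv2.imwrite('pics/c7.png',cv2.resize(a[0:240,200:400],None,fx=2.5,fy=2.5,interpolation=cv2.INTER_CUBIC))
```

```text
[ 393.91701385 -438.96262578  282.69375589] -2.7490192068524077 0.011577755938386568
```

View pics/c6.png

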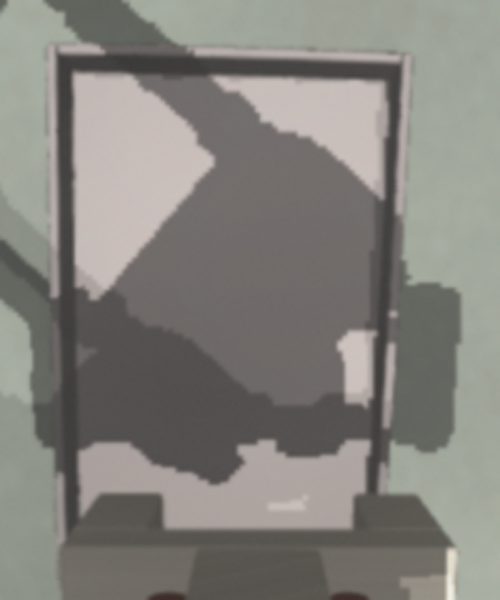

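View pics/c7.png

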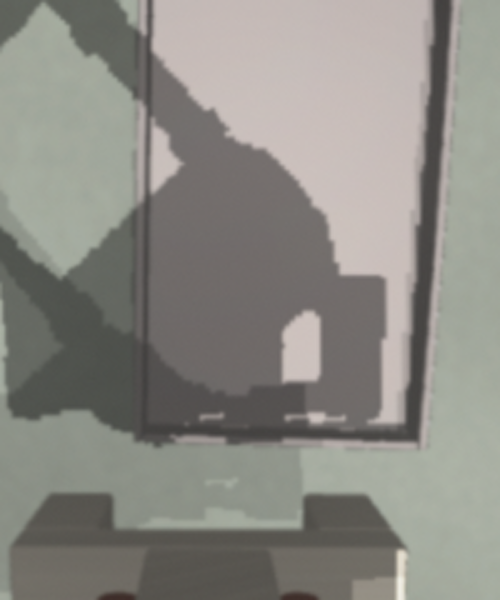

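View pics/w5.png

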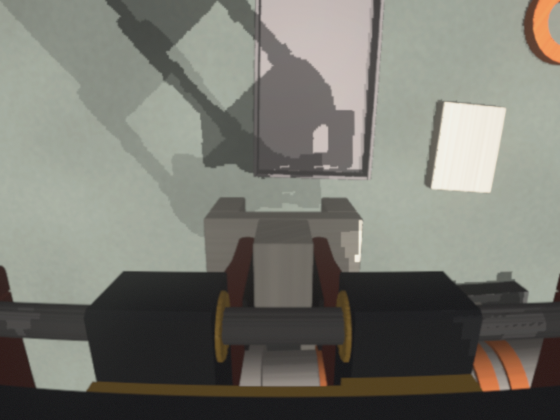

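Run:
```python
from h import *
np.set_printoptions(precision=1,suppress=True)
_,a=load('w4');_,b=load('w5')
A=lambda u,v:(a,180+(u+.5)/2.5-.5,(v+.5)/2.5-.5)
B=lambda u,v:(b,200+(u+.5)/2.5-.5,(v+.5)/2.5-.5)
for z in(35,):
  for n,q in dict(FL=A(48,47),FR=A(410,57),Ll=A(58,540),Rl=A(388,490),NL=B(135,440),NR=B(425,447),Lt=B(136,0),Rt=B(457,0)).items(): print(z,n,onz(*q,z))
# z estimate by wall lines: intersect planes: find z such that left-line x agree
for z in(0,20,35,50):
  L4=[onz(*A(48,47),z),onz(*A(58,540),z)];L5=[onz(*B(136,0),z),onz(*B(135,440),z)]
  R4=[onz(*A(410,57),z),onz(*A(388,490),z)];R5=[onz(*B(457,0),z),onz(*B(425,447),z)]
  f=lambda P,y:P[0][0]+(P[1][0]-P[0][0])*(y-P[0][1])/(P[1][1]-P[0][1])
  print(z,[f(P,-330) for P in(L4,L5,R4,R5)])
```

```text
35 FL [ 376.9 -240.8   35. ]
35 FR [ 504.6 -250.5   35. ]
35 Ll [ 363.5 -421.7   35. ]
35 Rl [ 494.2 -407.4   35. ]
35 NL [ 362.2 -437.6   35. ]
35 NR [ 490.1 -446.6   35. ]
35 Lt [ 373.9 -258.8   35. ]
35 Rt [ 503.  -263.6   35. ]
0 [np.float64(362.4036238124213), np.float64(366.44651823186325), np.float64(504.7375114176685), np.float64(507.1135678686619)]
20 [np.float64(366.92096307057557), np.float64(368.0325923575535), np.float64(501.64463552358984), np.float64(502.0671406863288)]
35 [np.float64(370.3089675141913), np.float64(369.22214795182117), np.float64(499.32497860303084), np.float64(498.282320299579)]
50 [np.float64(373.6969719578071), np.float64(370.4117035460889), np.float64(497.0053216824719), np.float64(494.49749991282914)]
```

servo_tool(
  plan=[
    {"hand": 0, "xyz": [18, 25, -20], "yaw": -1},
    {"hand": 0, "xyz": [36, 50, -50], "yaw": -1.5},
    {"hand": 0, "xyz": [36, 50, -90], "yaw": -1.5},
    {"hand": 0, "xyz": [36, 50, -130], "yaw": -1.5},
    {"hand": 0, "xyz": [36, 50, -155], "yaw": -1.5},
    {"hand": 0, "xyz": [36, 50, -165], "yaw": -1.5},
    {"hand": 0, "xyz": [36, 50, -165], "yaw": -1.5},
    {"hand": 0, "xyz": [36, 50, -165], "yaw": -1.5},
    {"hand": 0, "xyz": [36, 50, -165], "yaw": -1.5},
    {"hand": 0, "xyz": [36, 50, -165], "yaw": -1.5},
  ],
)

```text
time_s: 9.05
eef_pos: [429.9, -390.5, 120.7]
tcp_rot: [0.482, 0.519, 0.48, -0.518]
contact_force: [0.1, 1.3, -3.8]
width: 0.27
```

Run:
```python
from h import *
from scipy.spatial.transform import Rotation as R
o=observe();q=o['tcp_rot'];M=R.from_quat([*q[1:],q[0]]).as_matrix();print(o['eef_pos'],np.degrees(np.arctan2(M[1,1],M[0,1])),abs(o['joint_vel']).max(),o['contact_force'])
save('scene','s5');save('side','d5')
a,p=load('s5');b,_=load('d5')
cv2.imwrite('pics/c8.png',np.hstack([cv2.resize(a[50:200,150:320],(400,353),interpolation=cv2.INTER_CUBIC),cv2.resize(b[250:400,230:400],(400,353),interpolation=cv2.INTER_CUBIC)]))
```

```text
[ 429.93345741 -390.53433153  120.68551048] -4.318226836376727 0.011455842551553713 [ 0.13558974  1.26514038 -3.77768631]
```

View pics/c8.png

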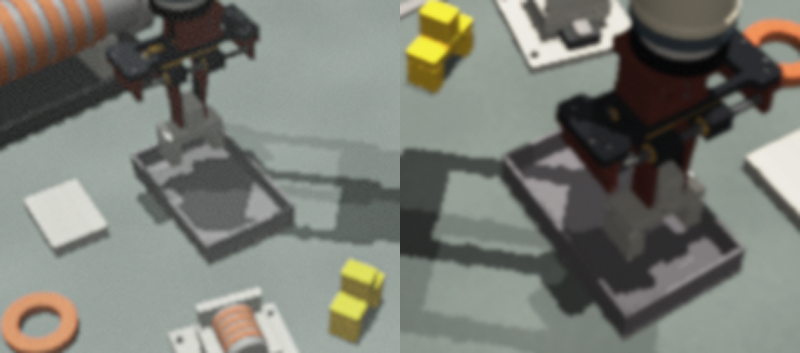

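servo_tool(
  plan=[
    {"hand": 0, "xyz": [0, 1, -15], "yaw": 0},
    {"hand": 0, "xyz": [0, 1, -28], "yaw": 0},
    {"hand": 0, "xyz": [0, 1, -36], "yaw": 0},
    {"hand": 0, "xyz": [0, 1, -40], "yaw": 0},
    {"hand": 0, "xyz": [0, 1, -42], "yaw": 0},
    {"hand": 0, "xyz": [0, 1, -42], "yaw": 0},
    {"hand": 0, "xyz": [0, 1, -42], "yaw": 0},
  ],
)

```text
time_s: 9.85
eef_pos: [429.5, -389.1, 77.2]
tcp_rot: [0.481, 0.518, 0.481, -0.518]
contact_force: [0.3, -0.0, -3.6]
width: 0.27
```

servo_tool(
  plan=[
    {"hand": 0, "xyz": [0, 0, -1], "yaw": 0},
    {"hand": 0, "xyz": [0, 0, -2], "yaw": 0},
    {"hand": 0, "xyz": [0, 0, -2], "yaw": 0},
  ],
)

```text
time_s: 10.15
eef_pos: [429.6, -389.1, 75.6]
tcp_rot: [-0.481, -0.518, -0.48, 0.518]
contact_force: [-0.3, 0.2, 0.1]
width: 0.27
```

servo_tool(
  plan=[
    {"hand": 0, "xyz": [0, 0, -0.5], "yaw": 0},
    {"hand": 60, "xyz": [0, 0, -0.5], "yaw": 0},
    {"hand": 60, "xyz": [0, 0, -0.5], "yaw": 0},
    {"hand": 60, "xyz": [0, 0, 0], "yaw": 0},
    {"hand": 60, "xyz": [0, 0, 0], "yaw": 0},
    {"hand": 60, "xyz": [0, 0, 5], "yaw": 0},
    {"hand": 60, "xyz": [0, 0, 25], "yaw": 0},
    {"hand": 60, "xyz": [0, 0, 60], "yaw": 0},
    {"hand": 60, "xyz": [0, 0, 105], "yaw": 0},
    {"hand": 60, "xyz": [0, 0, 155], "yaw": 0},
  ],
)

```text
time_s: 11.15
eef_pos: [428.8, -388.4, 230.3]
tcp_rot: [-0.48, -0.518, -0.482, 0.519]
contact_force: [0.8, -0.5, -0.6]
width: 0.687
```

Run:
```python
from h import *
o=observe();print(o['eef_pos'],o['width'])
save('scene','s6');save('side','d6')
a,p=load('s6');b,_=load('d6')
cv2.imwrite('pics/c9.png',np.hstack([cv2.resize(a[50:200,150:320],(400,353),interpolation=cv2.INTER_CUBIC),cv2.resize(b[250:400,230:400],(400,353),interpolation=cv2.INTER_CUBIC)]))
```

```text
[ 428.81052849 -388.38070183  230.29825224] 0.6867463030835049
```

View pics/c9.png

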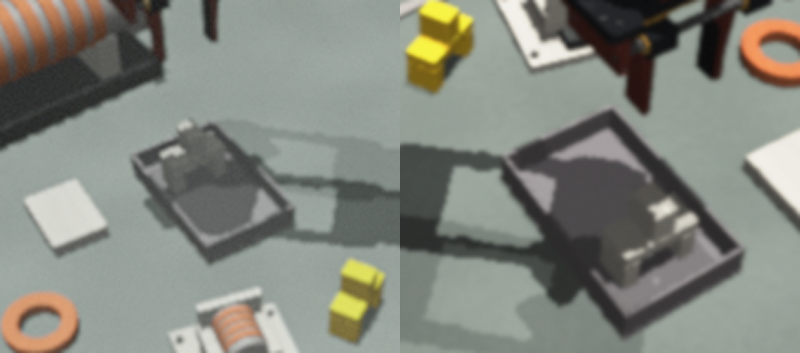

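servo_tool(
  plan=[
    {"hand": 87.8, "xyz": [10, 25, 0], "yaw": -2},
    {"hand": 87.8, "xyz": [27, 70, 0], "yaw": -5},
    {"hand": 87.8, "xyz": [45, 115, 0], "yaw": -8},
    {"hand": 87.8, "xyz": [63, 161, 0], "yaw": -11},
    {"hand": 87.8, "xyz": [81, 207, 0], "yaw": -14},
    {"hand": 87.8, "xyz": [99, 253, 0], "yaw": -17},
    {"hand": 87.8, "xyz": [117, 299, 0], "yaw": -19},
    {"hand": 87.8, "xyz": [135, 345, 0], "yaw": -19},
    {"hand": 87.8, "xyz": [153, 391, 0], "yaw": -19},
    {"hand": 87.8, "xyz": [171, 437, 0], "yaw": -19},
    {"hand": 87.8, "xyz": [185, 473, 0], "yaw": -19},
    {"hand": 87.8, "xyz": [194, 495, -10], "yaw": -19},
  ],
)

```text
time_s: 12.45
eef_pos: [624.2, 109.4, 220.7]
tcp_rot: [0.39, 0.591, 0.389, -0.589]
contact_force: [-1.1, -0.9, -0.4]
width: 1.001
```

servo_tool(
  plan=[
    {"hand": 87.8, "xyz": [0, 0, -40], "yaw": 0},
    {"hand": 87.8, "xyz": [0, 0, -70], "yaw": 0},
    {"hand": 87.8, "xyz": [0, 0, -75], "yaw": 0},
    {"hand": 87.8, "xyz": [0, 0, -75], "yaw": 0},
    {"hand": 87.8, "xyz": [0, 0, -75], "yaw": 0},
    {"hand": 87.8, "xyz": [0, 0, -75], "yaw": 0},
  ],
)

```text
time_s: 13.05
eef_pos: [624.3, 106.0, 147.5]
tcp_rot: [0.389, 0.592, 0.388, -0.589]
contact_force: [-0.7, 0.0, 0.4]
width: 0.998
```

Run:
```python
from h import *
from scipy.spatial.transform import Rotation as R
np.set_printoptions(precision=1,suppress=True)
o=observe();q=o['tcp_rot'];M=R.from_quat([*q[1:],q[0]]).as_matrix();print(o['eef_pos'],np.degrees(np.arctan2(M[1,1],M[0,1])),abs(o['joint_vel']).max())
im,p=save('wrist','w7')
im=im[:,:,::-1].copy()
th=np.radians(-23.3);ux=np.array([np.cos(th),np.sin(th)]);uy=np.array([-ux[1],ux[0]])
for sx,sy in((1,1),(1,-1),(-1,-1),(-1,1)):
    u=proj(p,[*(np.array([623.4,106.5])+sx*12*ux+sy*18*uy),92])[0];cv2.circle(im,tuple(int(round(t)) for t in u),2,(0,0,255),-1)
cv2.imwrite('pics/w7m.png',im)
```

```text
[624.3 106.  147.5] -23.3402561997678 0.005530774061208291
```

View pics/w7m.png

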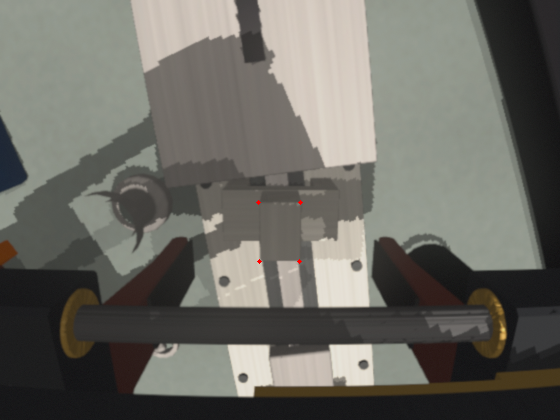

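servo_tool(
  plan=[
    {"hand": 87.8, "xyz": [-1, 0, -30], "yaw": 0},
    {"hand": 87.8, "xyz": [-1, 0, -55], "yaw": 0},
    {"hand": 70, "xyz": [-1, 0, -63], "yaw": 0},
    {"hand": 50, "xyz": [-1, 0, -63], "yaw": 0},
    {"hand": 0, "xyz": [-1, 0, -63], "yaw": 0},
    {"hand": 0, "xyz": [-1, 0, -63], "yaw": 0},
    {"hand": 0, "xyz": [-1, 0, -63], "yaw": 0},
    {"hand": 0, "xyz": [-1, 0, -63], "yaw": 0},
    {"hand": 0, "xyz": [-1, 0, -63], "yaw": 0},
    {"hand": 0, "xyz": [-1, 0, -63], "yaw": 0},
    {"hand": 0, "xyz": [-1, 0, -63], "yaw": 0},
    {"hand": 0, "xyz": [-1, 0, -63], "yaw": 0},
  ],
)

```text
time_s: 14.3
eef_pos: [622.1, 106.4, 81.9]
tcp_rot: [-0.389, -0.591, -0.389, 0.591]
contact_force: [-1.8, 0.1, 1.8]
width: 0.27
```

servo_tool(
  plan=[
    {"hand": 0, "xyz": [0, 0, 0], "yaw": 0},
    {"hand": 0, "xyz": [0, 0, 0], "yaw": 0},
    {"hand": 0, "xyz": [0, 0, 0], "yaw": 0},
  ],
)

```text
time_s: 14.6
eef_pos: [622.2, 106.3, 81.8]
tcp_rot: [-0.389, -0.591, -0.389, 0.591]
contact_force: [-1.9, 0.9, 3.1]
width: 0.275
```

servo_tool(
  plan=[
    {"hand": 0, "xyz": [0, 0, 10], "yaw": 0},
    {"hand": 0, "xyz": [0, 0, 25], "yaw": 0},
    {"hand": 0, "xyz": [0, 0, 45], "yaw": 0},
    {"hand": 0, "xyz": [0, 0, 75], "yaw": 0},
    {"hand": 0, "xyz": [0, 0, 110], "yaw": 0},
    {"hand": 0, "xyz": [0, 0, 150], "yaw": 0},
    {"hand": 0, "xyz": [0, 0, 150], "yaw": 0},
  ],
)

```text
time_s: 15.3
eef_pos: [624.3, 106.2, 240.7]
tcp_rot: [0.391, 0.595, 0.386, -0.587]
contact_force: [-0.9, 0.6, -1.1]
width: 0.272
```

servo_tool(
  plan=[
    {"hand": 0, "xyz": [-8, -18, 0], "yaw": 2},
    {"hand": 0, "xyz": [-24, -52, 0], "yaw": 5},
    {"hand": 0, "xyz": [-43, -93, 0], "yaw": 8},
    {"hand": 0, "xyz": [-62, -135, 0], "yaw": 11},
    {"hand": 0, "xyz": [-81, -176, 0], "yaw": 14},
    {"hand": 0, "xyz": [-100, -218, 0], "yaw": 17},
    {"hand": 0, "xyz": [-119, -259, 0], "yaw": 19},
    {"hand": 0, "xyz": [-138, -300, 0], "yaw": 19},
    {"hand": 0, "xyz": [-157, -342, 0], "yaw": 19},
    {"hand": 0, "xyz": [-174, -379, 0], "yaw": 19},
    {"hand": 0, "xyz": [-184, -400, 0], "yaw": 19},
    {"hand": 0, "xyz": [-186, -405, 0], "yaw": 19},
  ],
)

```text
time_s: 16.5
eef_pos: [434.7, -301.1, 231.0]
tcp_rot: [-0.48, -0.519, -0.48, 0.52]
contact_force: [0.7, 0.6, -2.8]
width: 0.27
```

servo_tool(
  plan=[
    {"hand": 0, "xyz": [0, 0, -30], "yaw": 0},
    {"hand": 0, "xyz": [0, 0, -70], "yaw": 0},
    {"hand": 0, "xyz": [0, 0, -100], "yaw": 0},
    {"hand": 0, "xyz": [0, 0, -113], "yaw": 0},
    {"hand": 0, "xyz": [0, 0, -113], "yaw": 0},
    {"hand": 0, "xyz": [0, 0, -113], "yaw": 0},
    {"hand": 0, "xyz": [0, 0, -113], "yaw": 0},
  ],
)

```text
time_s: 17.2
eef_pos: [437.4, -299.4, 121.2]
tcp_rot: [0.482, 0.519, 0.48, -0.518]
contact_force: [-0.2, -0.1, -3.3]
width: 0.272
```

Run:
```python
from h import *
from scipy.spatial.transform import Rotation as R
o=observe();q=o['tcp_rot'];M=R.from_quat([*q[1:],q[0]]).as_matrix();print(o['eef_pos'],np.degrees(np.arctan2(M[1,1],M[0,1])),abs(o['joint_vel']).max(),o['contact_force'])
save('scene','s8');save('side','d8')
a,p=load('s8');b,_=load('d8')
cv2.imwrite('pics/c10.png',np.hstack([cv2.resize(a[50:200,150:320],(400,353),interpolation=cv2.INTER_CUBIC),cv2.resize(b[250:400,230:400],(400,353),interpolation=cv2.INTER_CUBIC)]))
```

```text
[ 437.37923634 -299.3704171   121.16960162] -4.297642849249665 0.003916719100067229 [-0.24651644 -0.0554899  -3.31406931]
```

View pics/c10.png

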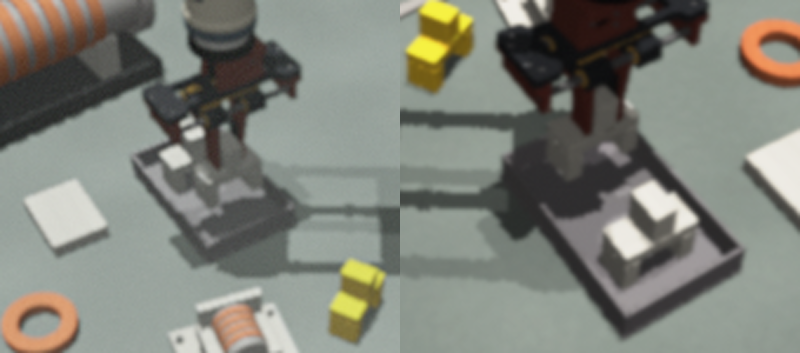

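servo_tool(
  plan=[
    {"hand": 0, "xyz": [0, 0, -15], "yaw": 0},
    {"hand": 0, "xyz": [0, 0, -30], "yaw": 0},
    {"hand": 0, "xyz": [0, 0, -38], "yaw": 0},
    {"hand": 0, "xyz": [0, 0, -42], "yaw": 0},
    {"hand": 0, "xyz": [0, 0, -44], "yaw": 0},
    {"hand": 0, "xyz": [0, 0, -45], "yaw": 0},
    {"hand": 0, "xyz": [0, 0, -46], "yaw": 0},
    {"hand": 0, "xyz": [0, 0, -46], "yaw": 0},
  ],
)

```text
time_s: 18.1
eef_pos: [436.5, -299.0, 73.8]
tcp_rot: [0.481, 0.518, 0.48, -0.518]
contact_force: [-2.4, 1.9, 3.7]
width: 0.271
```

servo_tool(
  plan=[
    {"hand": 60, "xyz": [0, 0, 0], "yaw": 0},
    {"hand": 60, "xyz": [0, 0, 0], "yaw": 0},
    {"hand": 60, "xyz": [0, 0, 0], "yaw": 0},
    {"hand": 60, "xyz": [0, 0, 1], "yaw": 0},
    {"hand": 60, "xyz": [0, 0, 6], "yaw": 0},
    {"hand": 60, "xyz": [0, 0, 25], "yaw": 0},
    {"hand": 60, "xyz": [0, 0, 60], "yaw": 0},
    {"hand": 60, "xyz": [0, 0, 105], "yaw": 0},
    {"hand": 30, "xyz": [0, 0, 155], "yaw": 0},
  ],
)

```text
time_s: 19.0
eef_pos: [435.8, -298.4, 228.5]
tcp_rot: [-0.48, -0.518, -0.482, 0.519]
contact_force: [0.5, 0.5, -0.2]
width: 0.626
```

Run:
```python
from h import *
o=observe();print(o['eef_pos'],o['width'])
save('scene','s9');save('side','d9')
a,p=load('s9');b,_=load('d9')
cv2.imwrite('pics/c11.png',np.hstack([cv2.resize(a[50:350,150:370],None,fx=1.8,fy=1.8,interpolation=cv2.INTER_CUBIC),cv2.resize(b[140:410,200:400],(400,540),interpolation=cv2.INTER_CUBIC)]))
```

```text
[ 435.80809237 -298.42997435  228.479316  ] 0.6260114341072911
```

View pics/c11.png

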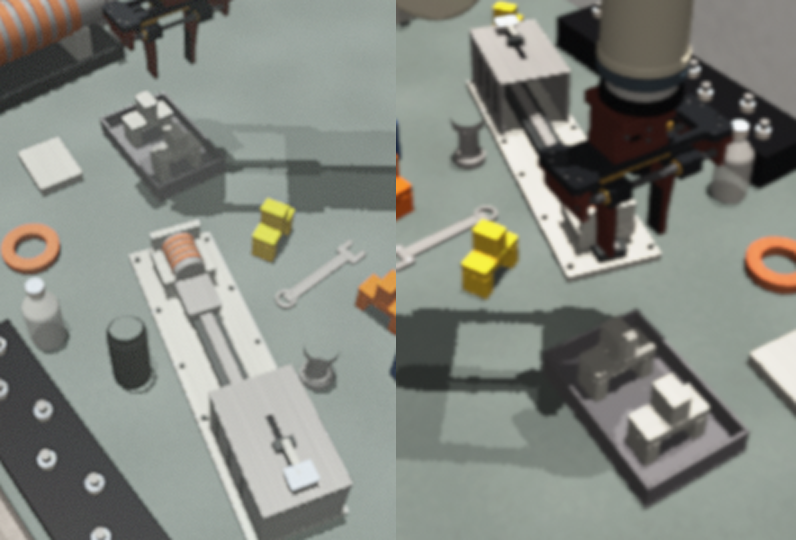

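servo_tool(
  plan=[
    {"hand": 0, "xyz": [30, 34, 0], "yaw": -4},
    {"hand": 0, "xyz": [60, 68, 0], "yaw": -8},
    {"hand": 0, "xyz": [90, 102, 0], "yaw": -12},
    {"hand": 0, "xyz": [101, 113, 0], "yaw": -12},
    {"hand": 0, "xyz": [101, 113, -40], "yaw": -12},
    {"hand": 0, "xyz": [101, 113, -80], "yaw": -12},
    {"hand": 0, "xyz": [101, 113, -100], "yaw": -12},
    {"hand": 0, "xyz": [101, 113, -100], "yaw": -12},
    {"hand": 0, "xyz": [101, 113, -100], "yaw": -12},
  ],
)

```text
time_s: 20.0
eef_pos: [537.2, -186.3, 128.3]
tcp_rot: [-0.424, -0.566, -0.424, 0.566]
contact_force: [-0.0, 0.4, 1.0]
width: 0.005
```

Run:
```python
from h import *
from scipy.spatial.transform import Rotation as R
np.set_printoptions(precision=1,suppress=True)
o=observe();q=o['tcp_rot'];M=R.from_quat([*q[1:],q[0]]).as_matrix();print(o['eef_pos'],np.degrees(np.arctan2(M[1,1],M[0,1])),abs(o['joint_vel']).max(),o['contact_force'],o['width'])
im,p=save('wrist','w10')
_,s=load('s9');_,d=load('d9')
print('canA base',onz(s,150+130/1.8,50+375/1.8,0),'bottle',onz(s,150+50/1.8,50+340/1.8,0))
```

```text
[ 537.2 -186.3  128.3] -16.306084202263982 0.03958441660841597 [-0.   0.4  1. ] 0.005200870383547854
canA base [722.  -4.  -0.] bottle [ 781.4 -120.1    0. ]
```

View pics/w10.png

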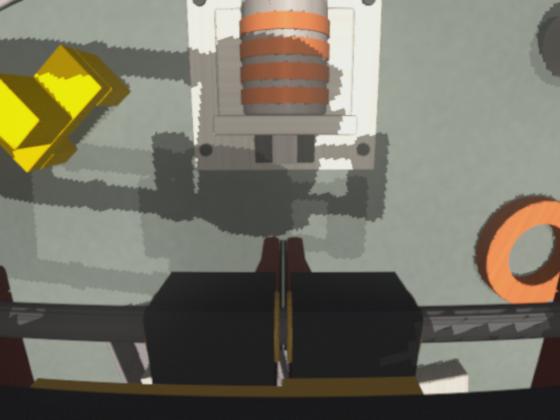

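```bash
cat >> h.py <<'E'
th=np.radians(16.3);UY=np.array([np.sin(th),np.cos(th)]);UX=np.array([UY[1],-UY[0]]);O=np.array([606.3,49.4])
def rail(X): d=np.asarray(X)[:2]-O; return np.array([d@UX,d@UY])
E
python3 - <<'E'
from h import *
np.set_printoptions(precision=1,suppress=True)
_,p=load('w10')
for q in((215,133),(357,133),(192,169),(375,169)):
    z=82 if q[1]<150 else 12
    X=onz(p,*q,z);print(q,X,rail(X))
for q in((206,150),(363,149)): X=onz(p,*q,12);print('hole',rail(X))
print('tcp',rail([537.2,-186.3]))
for L in((576,143.3),(683.6,112.4),(552,61.1),(660,30)):print(rail(L))
E
```

```text
(215, 133) [ 520.3 -121.8   82. ] [ -34.5 -188.5]
(357, 133) [ 590.6 -142.3   82. ] [  38.8 -188.4]
(192, 169) [ 482.2 -141.6   12. ] [ -65.5 -218.1]
(375, 169) [ 610.  -178.8   12. ] [  67.6 -218. ]
hole [ -54.6 -204.4]
hole [  58.  -203.6]
tcp [  -0.2 -245.6]
[-55.4  81.6]
[56.5 82.2]
[-55.4  -4. ]
[57.  -3.5]
```

servo_tool(
  plan=[
    {"hand": 0, "xyz": [0, 0, -30], "yaw": 0},
    {"hand": 0, "xyz": [0, 0, -55], "yaw": 0},
    {"hand": 0, "xyz": [0, 0, -58], "yaw": 0},
    {"hand": 0, "xyz": [0, 0, -58], "yaw": 0},
    {"hand": 0, "xyz": [0, 0, -58], "yaw": 0},
  ],
)

```text
time_s: 20.55
eef_pos: [538.5, -186.4, 72.3]
tcp_rot: [0.425, 0.567, 0.423, -0.565]
contact_force: [0.2, 0.2, 1.1]
width: 0.004
```

servo_tool(
  plan=[
    {"hand": 0, "xyz": [4, 13, -2], "yaw": 0},
    {"hand": 0, "xyz": [8, 28, -2], "yaw": 0},
    {"hand": 0, "xyz": [11.2, 38.4, -2], "yaw": 0},
    {"hand": 0, "xyz": [11.8, 40.3, -2], "yaw": 0},
    {"hand": 0, "xyz": [12.3, 42.2, -2], "yaw": 0},
    {"hand": 0, "xyz": [12.9, 44.1, -2], "yaw": 0},
    {"hand": 0, "xyz": [13.4, 46, -2], "yaw": 0},
    {"hand": 0, "xyz": [13.4, 46, -2], "yaw": 0},
  ],
)

```text
time_s: 21.35
eef_pos: [550.5, -140.7, 67.6]
tcp_rot: [-0.424, -0.566, -0.424, 0.566]
contact_force: [-0.5, -3.4, -0.1]
width: 0.007
```

servo_tool(
  plan=[
    {"hand": 0, "xyz": [0.6, 1.9, 0], "yaw": 0},
    {"hand": 0, "xyz": [1.1, 3.8, 0], "yaw": 0},
    {"hand": 0, "xyz": [1.1, 3.8, 0], "yaw": 0},
  ],
)

```text
time_s: 21.65
eef_pos: [551.8, -136.2, 67.6]
tcp_rot: [-0.424, -0.566, -0.424, 0.566]
contact_force: [-0.9, -4.0, -0.1]
width: 0.003
```

servo_tool(
  plan=[
    {"hand": 0, "xyz": [0.7, 2.4, 0], "yaw": 0},
    {"hand": 0, "xyz": [1.4, 4.8, 0], "yaw": 0},
    {"hand": 0, "xyz": [2.1, 7.2, 0], "yaw": 0},
    {"hand": 0, "xyz": [2.8, 9.6, 0], "yaw": 0},
    {"hand": 0, "xyz": [3.5, 12.0, 0], "yaw": 0},
    {"hand": 0, "xyz": [4.2, 14.4, 0], "yaw": 0},
    {"hand": 0, "xyz": [4.9, 16.8, 0], "yaw": 0},
    {"hand": 0, "xyz": [5.6, 19.2, 0], "yaw": 0},
    {"hand": 0, "xyz": [6.3, 21.6, 0], "yaw": 0},
    {"hand": 0, "xyz": [7.0, 24.0, 0], "yaw": 0},
  ],
)

```text
time_s: 22.65
eef_pos: [558.6, -112.5, 67.6]
tcp_rot: [-0.424, -0.566, -0.424, 0.566]
contact_force: [-2.2, -5.1, -0.3]
width: 0.005
```

servo_tool(
  plan=[
    {"hand": 0, "xyz": [0.7, 2.4, 0], "yaw": 0},
    {"hand": 0, "xyz": [1.4, 4.8, 0], "yaw": 0},
    {"hand": 0, "xyz": [2.1, 7.2, 0], "yaw": 0},
    {"hand": 0, "xyz": [2.8, 9.6, 0], "yaw": 0},
    {"hand": 0, "xyz": [3.5, 12.0, 0], "yaw": 0},
    {"hand": 0, "xyz": [4.2, 14.4, 0], "yaw": 0},
    {"hand": 0, "xyz": [4.9, 16.8, 0], "yaw": 0},
    {"hand": 0, "xyz": [5.6, 19.2, 0], "yaw": 0},
    {"hand": 0, "xyz": [6.3, 21.6, 0], "yaw": 0},
    {"hand": 0, "xyz": [7.0, 24.0, 0], "yaw": 0},
  ],
)

```text
time_s: 23.65
eef_pos: [565.8, -87.8, 67.6]
tcp_rot: [-0.424, -0.566, -0.424, 0.566]
contact_force: [-3.1, -3.5, 2.4]
width: 0.006
```

servo_tool(
  plan=[
    {"hand": 0, "xyz": [0.7, 2.4, 0], "yaw": 0},
    {"hand": 0, "xyz": [1.4, 4.8, 0], "yaw": 0},
    {"hand": 0, "xyz": [2.1, 7.2, 0], "yaw": 0},
    {"hand": 0, "xyz": [2.8, 9.6, 0], "yaw": 0},
    {"hand": 0, "xyz": [3.5, 12.0, 0], "yaw": 0},
    {"hand": 0, "xyz": [4.2, 14.4, 0], "yaw": 0},
    {"hand": 0, "xyz": [5.1, 17.3, 0], "yaw": 0},
    {"hand": 0, "xyz": [5.9, 20.2, 0], "yaw": 0},
    {"hand": 0, "xyz": [6.7, 23.0, 0], "yaw": 0},
    {"hand": 0, "xyz": [7.6, 25.9, 0], "yaw": 0},
    {"hand": 0, "xyz": [8.4, 28.8, 0], "yaw": 0},
  ],
)

```text
time_s: 24.75
eef_pos: [574.1, -59.0, 67.6]
tcp_rot: [-0.424, -0.566, -0.424, 0.566]
contact_force: [-3.4, -4.3, 1.5]
width: 0.005
```

Run:
```python
from h import *
np.set_printoptions(precision=1,suppress=True)
o=observe();print(o['eef_pos'],rail(o['eef_pos']),o['contact_force'],o['contact_force'][:2]@UY)
im,p=save('side','d11');save('wrist','w11')
b,_=load('d11');c,_=load('w11')
cv2.imwrite('pics/c12.png',np.hstack([cv2.resize(b[120:320,210:390],(400,444),interpolation=cv2.INTER_CUBIC),cv2.resize(c,(400,300))[np.r_[0:300,np.zeros(144,int)]]]))
```

```text
[574.1 -59.   67.6] [  -0.5 -113.1] [-3.4 -4.3  1.5] -5.132781897337132
```

View pics/c12.png

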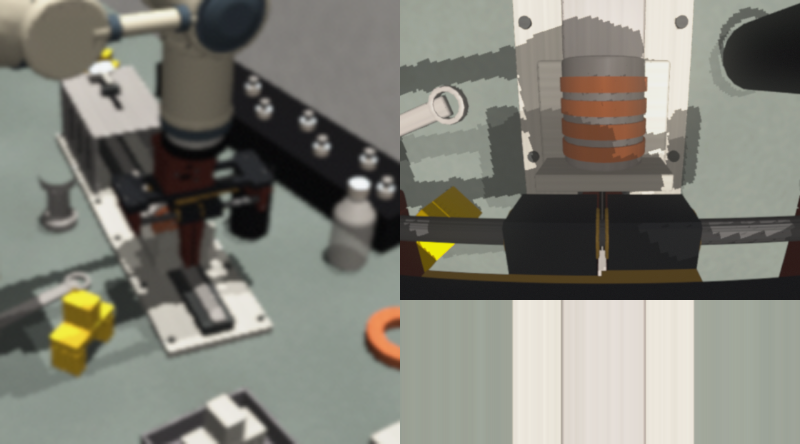

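servo_tool(
  plan=[
    {"hand": 0, "xyz": [0.8, 2.9, 0], "yaw": 0},
    {"hand": 0, "xyz": [2.0, 6.7, 0], "yaw": 0},
    {"hand": 0, "xyz": [3.6, 12.5, 0], "yaw": 0},
    {"hand": 0, "xyz": [5.3, 18.2, 0], "yaw": 0},
    {"hand": 0, "xyz": [7.0, 24.0, 0], "yaw": 0},
    {"hand": 0, "xyz": [8.7, 29.8, 0], "yaw": 0},
    {"hand": 0, "xyz": [10.4, 35.5, 0], "yaw": 0},
    {"hand": 0, "xyz": [12.1, 41.3, 0], "yaw": 0},
    {"hand": 0, "xyz": [13.8, 47.0, 0], "yaw": 0},
    {"hand": 0, "xyz": [15.2, 51.8, 0], "yaw": 0},
    {"hand": 0, "xyz": [16.3, 55.7, 0], "yaw": 0},
    {"hand": 0, "xyz": [16.9, 57.6, 0], "yaw": 0},
  ],
)

```text
time_s: 26.05
eef_pos: [590.8, -1.3, 67.6]
tcp_rot: [-0.424, -0.566, -0.424, 0.566]
contact_force: [-3.3, -3.5, 2.2]
width: 0.003
```

servo_tool(
  plan=[
    {"hand": 0, "xyz": [0.8, 2.9, 0], "yaw": 0},
    {"hand": 0, "xyz": [1.7, 5.8, 0], "yaw": 0},
    {"hand": 0, "xyz": [2.5, 8.6, 0], "yaw": 0},
    {"hand": 0, "xyz": [3.4, 11.5, 0], "yaw": 0},
    {"hand": 0, "xyz": [4.2, 14.4, 0], "yaw": 0},
    {"hand": 0, "xyz": [5.1, 17.3, 0], "yaw": 0},
    {"hand": 0, "xyz": [5.9, 20.2, 0], "yaw": 0},
    {"hand": 0, "xyz": [6.5, 22.1, 0], "yaw": 0},
    {"hand": 0, "xyz": [6.7, 23.0, 0], "yaw": 0},
  ],
)

```text
time_s: 26.95
eef_pos: [597.5, 21.6, 67.6]
tcp_rot: [-0.424, -0.566, -0.424, 0.566]
contact_force: [-3.6, -3.4, 1.7]
width: 0.005
```

servo_tool(
  plan=[
    {"hand": 0, "xyz": [0.6, 1.9, 0], "yaw": 0},
    {"hand": 0, "xyz": [1.1, 3.8, 0], "yaw": 0},
    {"hand": 0, "xyz": [1.7, 5.8, 0], "yaw": 0},
    {"hand": 0, "xyz": [1.7, 5.8, 0], "yaw": 0},
  ],
)

```text
time_s: 27.35
eef_pos: [599.3, 27.6, 67.6]
tcp_rot: [-0.424, -0.566, -0.424, 0.566]
contact_force: [-2.8, -2.9, 1.5]
width: 0.005
```

servo_tool(
  plan=[
    {"hand": 0, "xyz": [0.4, 1.3, 0], "yaw": 0},
    {"hand": 0, "xyz": [0.8, 2.6, 0], "yaw": 0},
    {"hand": 0, "xyz": [1.1, 3.8, 0], "yaw": 0},
  ],
)

```text
time_s: 27.65
eef_pos: [600.3, 30.9, 67.5]
tcp_rot: [-0.424, -0.566, -0.424, 0.566]
contact_force: [-3.6, -4.5, 2.0]
width: 0.005
```

servo_tool(
  plan=[
    {"hand": 0, "xyz": [0.4, 1.3, 0], "yaw": 0},
    {"hand": 0, "xyz": [0.8, 2.6, 0], "yaw": 0},
    {"hand": 0, "xyz": [1.2, 4.0, 0], "yaw": 0},
  ],
)

```text
time_s: 27.95
eef_pos: [601.4, 34.9, 67.6]
tcp_rot: [-0.424, -0.566, -0.424, 0.566]
contact_force: [-4.7, -4.0, 1.9]
width: 0.004
```

servo_tool(
  plan=[
    {"hand": 0, "xyz": [0.4, 1.3, 0], "yaw": 0},
    {"hand": 0, "xyz": [0.8, 2.6, 0], "yaw": 0},
    {"hand": 0, "xyz": [1.2, 4.0, 0], "yaw": 0},
  ],
)

```text
time_s: 28.25
eef_pos: [602.6, 38.9, 67.5]
tcp_rot: [-0.424, -0.566, -0.424, 0.566]
contact_force: [-5.3, -3.2, 1.5]
width: 0.007
```

servo_tool(
  plan=[
    {"hand": 0, "xyz": [0.3, 1.3, 0], "yaw": 0},
    {"hand": 0, "xyz": [0.5, 2.6, 0], "yaw": 0},
    {"hand": 0, "xyz": [0.8, 4.0, 0], "yaw": 0},
  ],
)

```text
time_s: 28.55
eef_pos: [603.7, 42.8, 67.5]
tcp_rot: [-0.424, -0.566, -0.424, 0.566]
contact_force: [-2.7, -4.6, 1.2]
width: 0.008
```

servo_tool(
  plan=[
    {"hand": 0, "xyz": [0.4, 1.3, 0], "yaw": 0},
    {"hand": 0, "xyz": [0.8, 2.6, 0], "yaw": 0},
    {"hand": 0, "xyz": [1.1, 4.0, 0], "yaw": 0},
  ],
)

```text
time_s: 28.85
eef_pos: [604.9, 47.0, 67.5]
tcp_rot: [-0.424, -0.566, -0.424, 0.566]
contact_force: [-2.0, -4.9, 1.0]
width: 0.009
```

servo_tool(
  plan=[
    {"hand": 0, "xyz": [0.4, 1.3, 0], "yaw": 0},
    {"hand": 0, "xyz": [0.8, 2.6, 0], "yaw": 0},
    {"hand": 0, "xyz": [1.1, 4.0, 0], "yaw": 0},
  ],
)

```text
time_s: 29.15
eef_pos: [606.1, 51.0, 67.6]
tcp_rot: [-0.424, -0.566, -0.424, 0.566]
contact_force: [-1.8, -4.6, -0.2]
width: 0.007
```

servo_tool(
  plan=[
    {"hand": 0, "xyz": [0.4, 1.3, 0], "yaw": 0},
    {"hand": 0, "xyz": [0.8, 2.6, 0], "yaw": 0},
    {"hand": 0, "xyz": [1.1, 4.0, 0], "yaw": 0},
  ],
)

```text
time_s: 29.45
eef_pos: [607.2, 55.0, 67.6]
tcp_rot: [0.424, 0.566, 0.424, -0.566]
contact_force: [-1.0, -5.4, -0.3]
width: 0.006
```

servo_tool(
  plan=[
    {"hand": 0, "xyz": [0.4, 1.3, 0], "yaw": 0},
    {"hand": 0, "xyz": [0.8, 2.6, 0], "yaw": 0},
    {"hand": 0, "xyz": [1.1, 4.0, 0], "yaw": 0},
  ],
)

```text
time_s: 29.75
eef_pos: [608.4, 59.0, 67.6]
tcp_rot: [0.424, 0.566, 0.424, -0.566]
contact_force: [-0.6, -5.0, -2.3]
width: 0.003
```

servo_tool(
  plan=[
    {"hand": 0, "xyz": [0.4, 1.3, 0], "yaw": 0},
    {"hand": 0, "xyz": [0.8, 2.6, 0], "yaw": 0},
    {"hand": 0, "xyz": [1.1, 4.0, 0], "yaw": 0},
  ],
)

```text
time_s: 30.05
eef_pos: [609.5, 62.9, 67.6]
tcp_rot: [0.424, 0.566, 0.424, -0.566]
contact_force: [-0.3, -5.6, -1.7]
width: 0.007
```

servo_tool(
  plan=[
    {"hand": 0, "xyz": [0.4, 1.3, 0], "yaw": 0},
    {"hand": 0, "xyz": [0.8, 2.6, 0], "yaw": 0},
    {"hand": 0, "xyz": [1.1, 4.0, 0], "yaw": 0},
  ],
)

```text
time_s: 30.35
eef_pos: [610.6, 66.9, 67.6]
tcp_rot: [0.424, 0.566, 0.424, -0.566]
contact_force: [1.4, -5.6, -3.2]
width: 0.009
```

servo_tool(
  plan=[
    {"hand": 0, "xyz": [0.4, 1.3, 0], "yaw": 0},
    {"hand": 0, "xyz": [0.8, 2.6, 0], "yaw": 0},
    {"hand": 0, "xyz": [1.2, 4.0, 0], "yaw": 0},
  ],
)

```text
time_s: 30.65
eef_pos: [611.7, 70.7, 67.6]
tcp_rot: [-0.424, -0.566, -0.424, 0.566]
contact_force: [-0.4, -6.6, -1.9]
width: 0.005
```

servo_tool(
  plan=[
    {"hand": 0, "xyz": [0.3, 1.0, 0], "yaw": 0},
    {"hand": 0, "xyz": [0.6, 2.0, 0], "yaw": 0},
  ],
)

```text
time_s: 30.85
eef_pos: [612.2, 72.5, 67.6]
tcp_rot: [-0.424, -0.566, -0.424, 0.566]
contact_force: [-0.5, -6.4, -1.1]
width: 0.004
```

servo_tool(
  plan=[
    {"hand": 0, "xyz": [0.3, 1.0, 0], "yaw": 0},
    {"hand": 0, "xyz": [0.6, 2.0, 0], "yaw": 0},
  ],
)

```text
time_s: 31.05
eef_pos: [612.8, 74.4, 67.6]
tcp_rot: [-0.424, -0.566, -0.424, 0.566]
contact_force: [-0.7, -7.4, -0.9]
width: 0.005
```

servo_tool(
  plan=[
    {"hand": 0, "xyz": [0.1, 0.5, 0], "yaw": 0},
    {"hand": 0, "xyz": [0.3, 1.0, 0], "yaw": 0},
  ],
)

```text
time_s: 31.25
eef_pos: [613.1, 75.4, 67.6]
tcp_rot: [-0.424, -0.566, -0.424, 0.566]
contact_force: [-0.8, -7.0, -1.3]
width: 0.007
```

Run:
```python
from h import *
o=observe();print(o['eef_pos'],o['contact_force'],o['contact_force'][:2]@UY)
save('scene','s12')
b,_=load('s12')
cv2.imwrite('pics/c13.png',cv2.resize(b[200:360,200:360],(560,560),interpolation=cv2.INTER_CUBIC))
```

```text
[613.06283286  75.36903972  67.58927613] [-0.7673364  -6.98129895 -1.26059404] -6.916053456253101
```

View pics/c13.png

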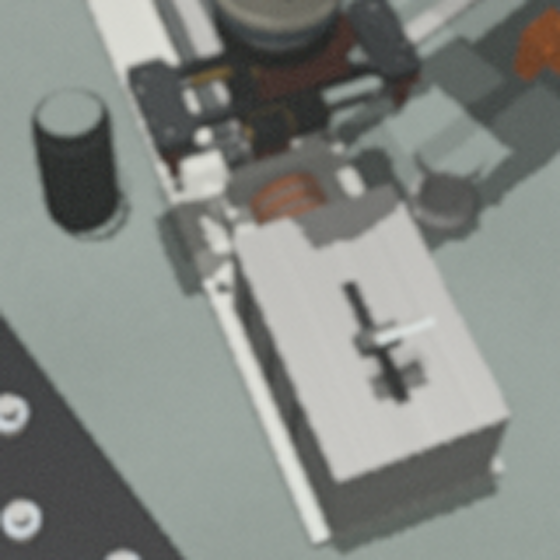

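The flag is partly up, seen nearly edge-on at (400,330) in the crop, so the plunger is being pressed. I'll continue in 1 mm steps.

servo_tool(
  plan=[
    {"hand": 0, "xyz": [0.1, 0.5, 0], "yaw": 0},
    {"hand": 0, "xyz": [0.3, 1.0, 0], "yaw": 0},
    {"hand": 0, "xyz": [0.3, 1.0, 0], "yaw": 0},
  ],
)

```text
time_s: 31.6
eef_pos: [613.3, 76.0, 67.6]
tcp_rot: [-0.424, -0.565, -0.423, 0.567]
contact_force: [-0.7, -8.8, -1.2]
width: 0.005
```

servo_tool(
  plan=[
    {"hand": 0, "xyz": [0.1, 0.5, 0], "yaw": 0},
    {"hand": 0, "xyz": [0.2, 0.8, 0], "yaw": 0},
    {"hand": 0, "xyz": [0.2, 0.8, 0], "yaw": 0},
  ],
)

```text
time_s: 31.9
eef_pos: [613.3, 76.1, 67.6]
tcp_rot: [-0.424, -0.565, -0.423, 0.567]
contact_force: [-0.9, -10.7, 0.1]
width: 0.004
```

servo_tool(
  plan=[
    {"hand": 0, "xyz": [0.2, 0.8, 0], "yaw": 0},
    {"hand": 0, "xyz": [0.4, 1.5, 0], "yaw": 0},
    {"hand": 0, "xyz": [0.5, 2.0, 0], "yaw": 0},
    {"hand": 0, "xyz": [0.5, 2.0, 0], "yaw": 0},
    {"hand": 0, "xyz": [0.5, 2.0, 0], "yaw": 0},
  ],
)

```text
time_s: 32.4
eef_pos: [613.3, 76.3, 67.7]
tcp_rot: [-0.424, -0.564, -0.422, 0.568]
contact_force: [-5.5, -17.4, 1.5]
width: 0.005
```

servo_tool(
  plan=[
    {"hand": 0, "xyz": [-0.3, -1, 0], "yaw": 0},
    {"hand": 0, "xyz": [-0.8, -3, 0], "yaw": 0},
    {"hand": 0, "xyz": [-2, -7, 0], "yaw": 0},
    {"hand": 0, "xyz": [-5, -17, 0], "yaw": 0},
    {"hand": 0, "xyz": [-10, -35, 0], "yaw": 0},
    {"hand": 0, "xyz": [-17, -60, 0], "yaw": 0},
    {"hand": 0, "xyz": [-23, -80, 20], "yaw": 0},
    {"hand": 0, "xyz": [-23, -80, 60], "yaw": 0},
    {"hand": 0, "xyz": [-40, -80, 105], "yaw": 0},
    {"hand": 0, "xyz": [-70, -80, 140], "yaw": 0},
    {"hand": 0, "xyz": [-90, -80, 160], "yaw": 0},
    {"hand": 0, "xyz": [-90, -80, 160], "yaw": 0},
  ],
)

```text
time_s: 33.6
eef_pos: [523.9, -1.0, 232.9]
tcp_rot: [0.426, 0.568, 0.422, -0.564]
contact_force: [0.5, 0.9, 0.4]
width: 0.009
```

servo_tool(
  plan=[
    {"hand": 0, "xyz": [-30, 0, 30], "yaw": 0},
    {"hand": 0, "xyz": [-60, 0, 60], "yaw": 0},
    {"hand": 0, "xyz": [-60, 0, 60], "yaw": 0},
    {"hand": 0, "xyz": [-60, 0, 60], "yaw": 0},
    {"hand": 0, "xyz": [-60, 0, 60], "yaw": 0},
  ],
)

```text
time_s: 34.1
eef_pos: [464.4, -0.5, 285.2]
tcp_rot: [-0.423, -0.565, -0.425, 0.567]
contact_force: [-0.3, -0.0, -0.5]
width: 0.004
```

Run:
```python
from h import *
o=observe();print(o['time_s'],o['eef_pos'],o['contact_force'],abs(o['joint_vel']).max())
save('scene','s13');save('side','d13')
a,_=load('s13');b,_=load('d13')
cv2.imwrite('pics/c14.png',np.hstack([cv2.resize(a[80:360,150:370],None,fx=1.8,fy=1.8,interpolation=cv2.INTER_CUBIC),cv2.resize(b[140:410,200:400],(373,504),interpolation=cv2.INTER_CUBIC)]))
```

```text
34.1 [464.43161212  -0.51203569 285.22830513] [-0.25322063 -0.00501785 -0.53888425] 0.012109195358608415
```

View pics/c14.png

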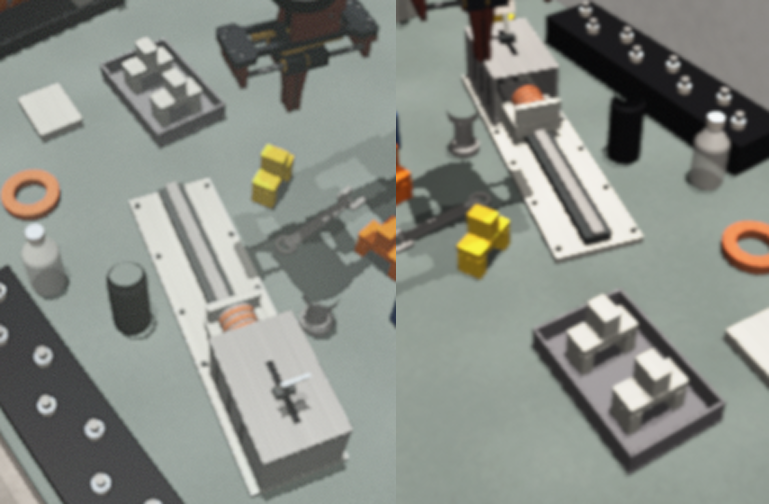

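Run:
```python
from h import *
np.set_printoptions(precision=1,suppress=True)
a,p=load('s13');a0,_=load('s9')
# hinge from s9 (flag flat): project candidates
im=cv2.resize(a[255:345,270:360],(540,540),interpolation=cv2.INTER_CUBIC)
im0=cv2.resize(a0[255:345,270:360],(540,540),interpolation=cv2.INTER_CUBIC)
cv2.imwrite('pics/c15.png',np.hstack([im0,im])[:, :] if 0 else cv2.resize(np.hstack([im0,im]),(796,398)))
b,_=load('d13');b0,_=load('side0')
cv2.imwrite('pics/c16.png',np.hstack([cv2.resize(x[135:195,225:285],(390,390),interpolation=cv2.INTER_CUBIC) for x in(b0,b)]))
```

```text
(no output)
```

View pics/c15.png

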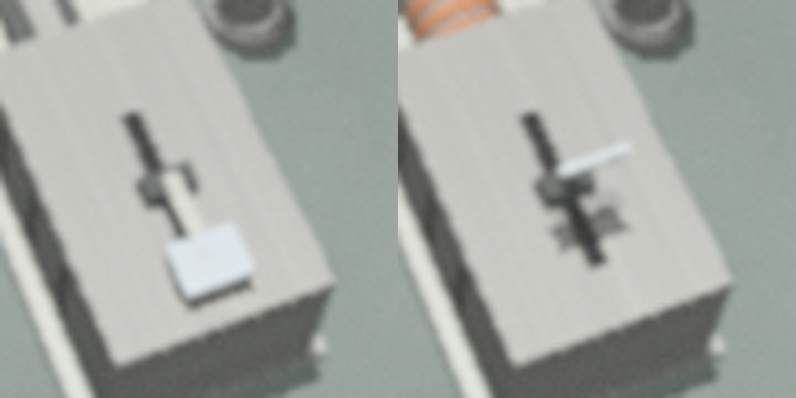

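View pics/c16.png

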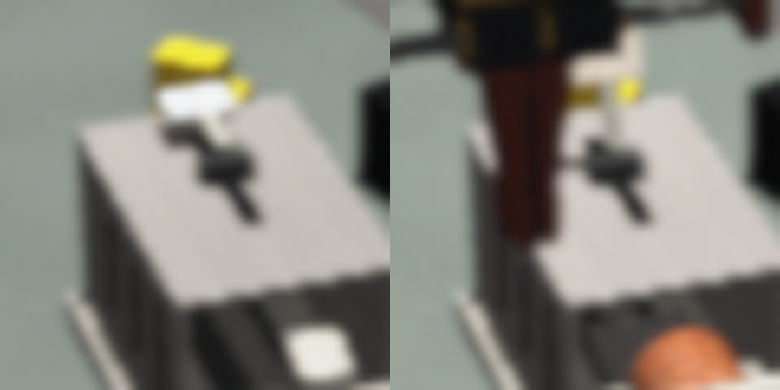

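Run:
```python
from h import *
np.set_printoptions(precision=1,suppress=True)
_,p=load('s13');_,d=load('d13')
s=398/90
H=onz(p,270+167/s,255+185/s,113);print('hinge',H,rail(H))
f=lambda u,v:np.array([270+u/s,255+v/s])
print('flat tip px',f(220,283),'raised tip px',f(195,158))
for t in(0,.7,.85,1,1.2,1.35):
    X=H+60*np.array([*(UY*np.cos(t)),np.sin(t)])
    print(t,proj(p,X)[0],proj(d,X)[0])
k=390/60
print('side raised tip centre obs',225+(618-390)/k,135+42/k,'(top edge ~ row',135+25/k,')')
```

```text
hinge [662.4 240.6 113. ] [  0.2 199.2]
flat tip px [319.7 319. ] raised tip px [314.1 290.7]
0 [319.7 322.2] [254.1 151.3]
0.7 [318.7 308.1] [255.2 142.5]
0.85 [317.7 303.9] [255.7 141.6]
1 [316.4 299.5] [256.4 141. ]
1.2 [314.4 293.7] [257.4 141. ]
1.35 [312.8 289.3] [258.2 141.4]
side raised tip centre obs 260.0769230769231 141.46153846153845 (top edge ~ row 138.84615384615384 )
```

```bash
python3 -c "
from cell import finish_job
print(finish_job())"
```

```text
the job is handed in; nothing more can be done
None
```

I handed the job in at about 34 s of the 70 s. Both saddles are in the tray and the carriage is home with the flag up. `finish_job` gave no verdict, so this rests on my own checks.

**Saddles:** I lifted both off the rail by their ribs and lowered them until the force reading showed contact, then let go. They stand upright side by side in the tray at about ±45 mm along its length. The scene and side pictures confirm this.

**Carriage:** I pushed it slowly to the end stop, where the push reached about 18 N, roughly 14 N beyond the drag. It never came near the 40 N limit in any reading. After I let go, the flag stayed up at about 1.2 rad, estimated from where its tip appears in the scene picture; the side view was roughly consistent with that.

**Last state:** The gripper is clear of everything and the force readings are near zero. The other things on the bench look unmoved; I checked those by eye, not by measuring.

**What disagreed:**
- I never saw the roughly 15 N sticking peak. Force readings come only at the end of each call, and they stayed around 3 to 6 N until the plunger.
- A small sideways force of up to about 4 N built up during the push, so I shifted the push direction slightly to ease it.
- My rail origin was about 3 mm off along its length, judging by the rear edge of the plate.

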